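Copy a seized hinge's angle to its display bracket with a bevel

ROBOT

A 7-joint arm with a two-finger parallel gripper is mounted at the origin on the work surface. World frame = base frame: x ahead of the robot, y to its left, z up, the work surface at z = 0. Lengths are in m, angles in rad, forces in N, time in s.
With the tool pointing down it reaches from about 0.4 to 0.875 m from the base axis. Payload 4.4 kg.
Tool frame: the origin (TCP) lies midway between the tips of the shut fingers; the grasp point (between the pads) lies 19 mm behind it; z points along the fingers, y is the line along which they close (so a half turn about z gives the same grasp; the last joint's range is limited). The gripper opens to 85 mm and grips with 20 to 120 N. Pads are 22 mm wide; open, the fingers measure 114 mm over their backs; the gripper's body (76 mm by 85 mm) begins 54 mm behind the grasp point. The pads swing forward as they close: fully open they stand 13 mm farther back than shut.
Start: joints at [1.274, 0.628, 0.038, 1.517, -0.027, 0.996, -0.02], TCP at [0.149, -0.633, 0.231] pointing down, gripper open.
Joint ranges: [-3.06, 3.06], [-0.37, 2.12], [-1.25, 1.32], [0.18, 2.47], [-1.1, 4.24], [0.23, 1.98], [-2.94, 2.94]. Speed limits (rad/s): [2.57, 2.57, 3.14, 3.14, 3.14, 3.14, 3.14].

INTERFACE

Orientations are given as a rotation vector (axis times angle).
In Python, from cell import manip gives the robot as it stands.
- The arm moves only by the shell command python3 -m jog 'ROWS' [FORCE]. ROWS is JSON, a list of rows, each an object of numbers: "dx", "dy", "dz": the shift along the tool's x, y, z in m; "ax", "ay", "az": the turn, a rotation vector about the tool's x, y, z in degrees; "fingers": the closure, from -1 (fully open) to 1 (shut). A call has exactly 5 rows; each row shifts and turns the commanded pose from where the row before left it, along the tool's axes as they then stand; what a row does not reach is not made up. A row lasts 1/10 s, in which the tool goes at most 50 mm and 8.59 degrees, less where a joint would pass 70% of its speed; a pose out of reach is approached as far as the arm can. A call with a gripper value outside its range is refused whole. The fingers move at their own pace and stop on an object; FORCE is the grip in N (left out, the last holds). Time passes only in rows, so rows that do not move let the fingers close, or fill a call up. It gives the time, the measured TCP pose, the force, the opening and the grip force at its end, in the units of the state.
- manip.get_obs(): the state, without advancing time (a new reading comes with each control period).
- manip.camera(name): name is "scene" or "top" or "wrist"; returns (picture, depth): 420x560x3 uint8, blue, green, red; 420x560 float32, m along the optical axis (not along the pixel's ray), 0 where there is no reading.
- manip.camera_params(name): a dict with "fx", "fy", "cx", "cy" (pixels), "dist" ([k1, k2, p1, p2, k3] as OpenCV has them; the pictures are not rectified), "pose" (4x4, takes a point from camera to world coordinates); the wrist camera has in their place "mount" (4x4, takes a point from camera to tool coordinates, whose origin is the TCP and whose axes are the flange's). Camera axes: x right, y up, looking along -z (the intrinsics and any distortion apply to the point x, -y, -z); pixel columns grow to the right and rows downward; lengths in m; the calibration is good to about 2 mm. A picture is of the moment at which its call begins: read the wrist's pose just before it. camera_params takes no time and is no camera call.
- manip.sign_off(): hands the job in; it is judged then, once.
The state is a dict: "clock": time; "joints": joint angles; "dq": joint speeds; "effort": joint torques, N m; "position": TCP position; "eef_rot": TCP orientation; "contact_force": force on the tool from outside, world axes, zero at the start; "torque": the same for the moment, N m; "grip_width": opening from 0.0 (shut) to 1.0 (fully open); "grip_force": force on a finger pad.
Only numpy, scipy, OpenCV 4.12 (cv2) and the standard library are available. Lean on these libraries where they do the work, as an engineer would, in place of code of your own. Each camera call takes 0.05 s, during which the arm holds its last target. There are 200 camera calls.

TASK

Take the angle of the rusted strap hinge with the sliding bevel: slide it into the hinge's inside corner, stock flat along the fixed leaf and blade flat along the other, hold it home with a steady push of about 9 N for half a second, and press the lock button fully down while it sits there (the old iron is brittle: never load it with 20 N). Carry the locked bevel to the aluminium display bracket, slide it along the fence so that its blade pushes the arm open, and hold it home against the stop with the same 9 N push, so that the arm takes the hinge's angle. Leave it seated there, locked; never touch the arm with the gripper, and leave the tape roll, dish and bottle alone.

Things in the scene. Friction and masses are not known exactly. Their poses are not given: they have to be found in the camera images.
- hinge: Rusted iron strap hinge on edge, fixed (cork blocks behind it) on a white board 10 mm thick. Origin: foot of its inside corner. The fixed leaf runs from there along -x for 92 mm, 18 mm high, 5 mm thick; inner face y = 0, free side -y. Place and yaw vary; it may be left or right of the bracket. Never moves.
- hinge_leaf: The hinge's other leaf, seized. Origin: the same inside corner; runs along its own -x for 100 mm, 18 mm high, 5 mm thick, inner face at its own y = 0 (free side +y). Its frame is the hinge's turned about +z by the inside angle between the leaves, 103 to 120 degrees.
- bracket: Aluminium display bracket screwed to the board, its frame parallel to the hinge's. Origin: on the arm's turning axis, on the board. Fixed fence along x from -92 to +24 mm, 18 mm high, inner face at y = +12 mm, free side -y. A fixed stop nose at x = +12 mm, 11 to 20 mm above the board over the arm, stops the bevel's round end: seated, the bevel's origin lies on this origin.
- bracket_arm: The bracket's arm, turning about the bracket's origin; runs along its own -x for 100 mm, 10 mm high, inner face at its own y = -12 mm (free side +y). Its frame is the bracket's turned about +z by the angle from the fence: starts at 80 to 89 degrees, must be opened. Friction of 0.015 N m holds it (0.2 N at its end moves it; an unlocked blade gives way to it). Push it only with the bevel.
- bevel: Loose bevel on the board, 0.4 kg; frame of its stock, origin under the pivot at the underside. Wooden stock along -x for 95 mm, y = -12 to +12 mm, 16 mm high, ending at the pivot in a round end of 12 mm radius. Seated in a corner its +y side lies along the fixed leaf or fence (origin 12 mm from that face), in the hinge the round end touches both leaves, and its yaw is that of the hinge or bracket.
- bevel_grip (a point): Centre of the wooden grip that stands on the bevel's stock: 40 mm long along the stock (x = -80 to -40 mm of the bevel), 16 mm wide, from 16 to 60 mm above the underside; this point is 44 mm above the underside, 60 mm behind the pivot. Pinched here across the stock, the fingertips can pass above the 18 mm high leaves.
- blade: Steel blade turning about the pivot, origin as the bevel's; along its own -x for 80 mm, 0 to 6 mm above the underside; straight outer edge at its own y = -12 mm, inner edge +4 mm. Its frame is the bevel's turned about +z by the angle between stock and blade. Starts at 129 to 138 degrees, wider than the hinge: sliding home along the fixed leaf closes it onto the other. Friction 0.007 N m.
- lock_top (a point): Top centre of the lock button: a round steel button of 18 mm diameter on the pivot axis above the brass round end, 34 mm above the underside when unlocked, 29 mm when locked.
- lock (a joint): Travel of the lock button in m: 0 is free; pressed down about 0.005 it clamps the blade and stays down. It needs a firm press straight down: it starts to move at about 8 N, 12 to 16 N seats it. A locked blade holds against the arm when slid slowly (up to about 40 mm/s); a knock can make it slip.
- tape: Bystander: yellow roll of tape, 84 mm across, 30 mm high, on the table to the robot's right of the board. Origin: centre of its underside.
- dish: Bystander: round glass dish, 70 mm across, 14 mm high, on the table to the robot's left of the board. Origin: centre of its underside.
- spirit: Bystander: bottle, 66 mm across, 150 mm high, on the table to the robot's right of the board. Origin: centre of its underside.
Not all that is in view belongs to the job. Leave any purple look-alike of the bevel alone.

How it is judged:
On the way, in this order (a step that is already met when the one before it is completed fails the run):
1. the unlocked bevel is held in the hinge's inside corner with 5 to 14 N for 0.4 s, stock flat along the fixed leaf (within 2 degrees) and blade flat along the other (within 1.4 degrees) (angle between the x axis of bevel and the x axis of hinge, either way round below 0.035 rad and angle between the x axis of blade and the x axis of hinge_leaf, either way round below 0.025 rad and y of bevel in the frame of hinge between -0.0155 and -0.009 m and x of bevel in the frame of hinge between -0.0145 and -0.002 m and z of bevel in the frame of hinge below 0.006 m and angle between bevel's own z axis and vertical below 0.06 rad and value of joint lock below 0.003 m and contact force between bevel and hinge between 5 and 14 N), for 0.4 s.
2. the button is pressed down to its locked position with the bevel still seated in the hinge (angle between the x axis of bevel and the x axis of hinge, either way round below 0.035 rad and angle between the x axis of blade and the x axis of hinge_leaf, either way round below 0.025 rad and y of bevel in the frame of hinge between -0.0155 and -0.009 m and x of bevel in the frame of hinge between -0.0145 and -0.002 m and z of bevel in the frame of hinge below 0.006 m and angle between bevel's own z axis and vertical below 0.06 rad and value of joint lock above 0.0047 m), for 0.2 s.
3. the locked bevel is pushed home in the bracket with 5 to 14 N for 0.4 s, stock along the fence, blade along the arm, the arm at the hinge's angle (angle between the x axis of bracket_arm and the x axis of hinge_leaf, either way round below 0.03 rad and angle between the x axis of bevel and the x axis of bracket, either way round below 0.035 rad and angle between the x axis of blade and the x axis of bracket_arm, either way round below 0.025 rad and y of bevel in the frame of bracket between -0.0035 and 0.0035 m and x of bevel in the frame of bracket between -0.0035 and 0.0035 m and z of bevel in the frame of bracket below 0.006 m and angle between bevel's own z axis and vertical below 0.06 rad and value of joint lock above 0.0047 m and contact force between bevel and bracket between 5 and 14 N), for 0.4 s.
At the end, for the whole second after the job is handed in: the bracket's arm stands at the hinge's angle within 0.03 rad (1.7 degrees); the bevel, still locked, lies at rest and upright in the bracket, stock along the fence within 2 degrees and blade along the arm within 1.4 degrees, its round end home against the stop within 3.5 mm (angle between the x axis of bracket_arm and the x axis of hinge_leaf, either way round below 0.03 rad and angle between the x axis of bevel and the x axis of bracket, either way round below 0.035 rad and angle between the x axis of blade and the x axis of bracket_arm, either way round below 0.025 rad and y of bevel in the frame of bracket between -0.0035 and 0.0035 m and x of bevel in the frame of bracket between -0.0035 and 0.0035 m and z of bevel in the frame of bracket below 0.006 m and angle between bevel's own z axis and vertical below 0.06 rad and value of joint lock above 0.0047 m and linear speed of bevel below 0.02 m/s); the robot touches nothing.
It fails at once if the old hinge is loaded with 20 N or more (contact force between hinge and anything else above 20 N).
It fails at once if the gripper or robot touches the bracket's arm (contact force between any of the fingers, the arm and bracket_arm above 1 N).
It fails at once if the tape roll, dish or bottle is shifted by more than 20 mm (distance of any of tape, dish, spirit from where it was at the start of the episode above 0.02 m).
It also fails if it takes over 72 s, if anything falls off the work surface, if the arm or the gripper's body presses on something with over 40 N, if the wrist force passes 120 N, or if a joint passes its speed limit or range.

## Working session

There is one attempt and no reset: what is moved stays moved. The work goes in short steps, Python scripts to look and compute and a shell command to move; the robot and the scene stay as the last step left them, time stands still between calls to the robot, and variables do not carry over. Pictures are saved under pics/ and viewed, at most 10 in all, crops included, and the job is handed in when it is done.

```bash
ls; mkdir -p pics; python3 - <<'E'
from cell import manip
import cv2,numpy as np
o=manip.get_obs();print(o['clock'],o['position'],o['eef_rot'],o['contact_force'],o['grip_width'])
for n in ('top','scene'):
    im,d=manip.camera(n);p=manip.camera_params(n);np.savez(f'{n}.npz',im=im,d=d)
    print(n,p['fx'],p['fy'],p['cx'],p['cy'],p['dist'],np.round(p['pose'],4).tolist())
    cv2.imwrite(f'pics/{n}0.png',im)
E
```

```text
pics
0.0 [ 0.1485745  -0.63216685  0.2304085 ] [-3.11888301e+00 -3.61528590e-01  3.61229191e-04] [-0.46588305  0.01944948  0.3020144 ] 1.0021573851107042
top 407.11497109652794 407.11497109652794 281.11374493780704 206.91060264867187 [-0.09710673  0.          0.          0.          0.        ] [[0.0214, 0.9957, -0.0897, 0.3585], [-0.9997, 0.0226, 0.0126, -0.0201], [0.0145, 0.0894, 0.9959, 1.362], [0.0, 0.0, 0.0, 1.0]]
scene 384.6881951235834 384.6881951235834 283.19945270339315 204.19629836066727 [0.03761774 0.         0.         0.         0.        ] [[-0.8154, -0.451, 0.3629, 0.9367], [0.5786, -0.616, 0.5346, 0.6843], [-0.0175, 0.6459, 0.7632, 1.0524], [0.0, 0.0, 0.0, 1.0]]
```

View pics/top0.png

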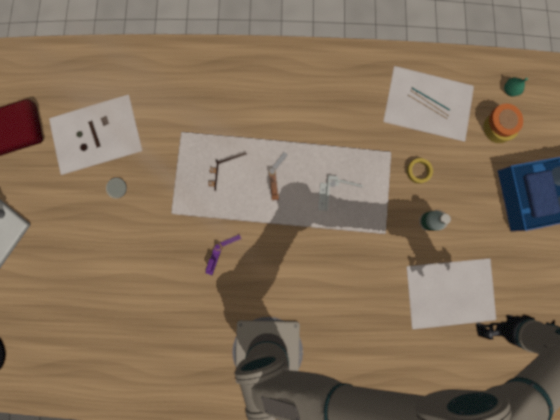

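View pics/scene0.png

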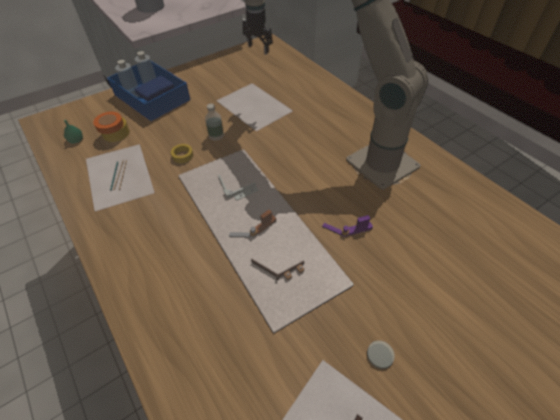

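The top picture shows the candidates for the bevel: a brown/brass bevel at px (273,180) on the board, and the purple look-alike at (215,255) off the board. The hinge corner is at about (218,163) with cork at (211,175). The bracket is at about (327,180) and is pale. I choose the brown one and check it in a close rectified crop.

```bash
cat > h.py <<'E'
from cell import manip
import cv2,numpy as np
from scipy.spatial.transform import Rotation as R
def tcp(o):
    T=np.eye(4);T[:3,:3]=R.from_rotvec(o['eef_rot']).as_matrix();T[:3,3]=o['position'];return T
def shot(n):
    o=manip.get_obs();im,d=manip.camera(n);p=manip.camera_params(n)
    P=np.array(p['pose']) if 'pose' in p else tcp(o)@np.array(p['mount'])
    return im,d,p,P
def K(p): return np.array([[p['fx'],0,p['cx']],[0,p['fy'],p['cy']],[0,0,1.]])
def project(W,p,P):
    c=(np.linalg.inv(P)@np.c_[W,np.ones(len(W))].T).T[:,:3]*[1,-1,-1]
    return cv2.projectPoints(c,np.zeros(3),np.zeros(3),K(p),np.array(p['dist']))[0][:,0]
def ortho(im,p,P,x0,x1,y0,y1,z,s):
    """rows: x decreasing from x1; cols: y decreasing from y1; s px per m"""
    w,h=int((y1-y0)*s),int((x1-x0)*s)
    c,r=np.meshgrid(np.arange(w),np.arange(h))
    W=np.c_[(x1-(r+.5)/s).ravel(),(y1-(c+.5)/s).ravel(),np.full(w*h,z)]
    m=project(W,p,P).reshape(h,w,2).astype(np.float32)
    return cv2.remap(im,m[...,0],m[...,1],cv2.INTER_CUBIC)
def cloud(d,p,P):
    v,u=np.nonzero(d>0);q=cv2.undistortPoints(np.c_[u,v].astype(float)[:,None],K(p),np.array(p['dist']))[:,0]
    z=d[v,u];c=np.c_[q[:,0]*z,-q[:,1]*z,-z,np.ones(len(z))]
    return (P@c.T).T[:,:3],u,v
E
python3 - <<'E'
from h import *
z=np.load('top.npz');p=manip.camera_params('top');P=np.array(p['pose'])
g=ortho(z['im'],p,P,.36,.76,-.4,.4,.02,1000)
for i in range(0,800,100): cv2.putText(g,f'{.4-i/1000:.1f}',(i,10),0,.35,(0,0,255)); cv2.line(g,(i,0),(i,400),(0,0,255),1) 
for i in range(0,400,100): cv2.line(g,(0,i),(800,i),(0,0,255),1); cv2.putText(g,f'{.76-i/1000:.2f}',(0,i+12),0,.35,(0,0,255))
cv2.imwrite('pics/ortho0.png',g)
w=manip.camera_params('wrist');print(w['fx'],w['cx'],w['cy'],np.round(w['mount'],4).tolist())
E
```

```text
326.1732448288393 280.71850589530567 209.86745414703336 [[-0.0005, 0.9592, 0.2826, 0.0716], [1.0, 0.0006, -0.0004, 0.0001], [-0.0005, 0.2826, -0.9592, -0.143], [0.0, 0.0, 0.0, 1.0]]
```

View pics/ortho0.png

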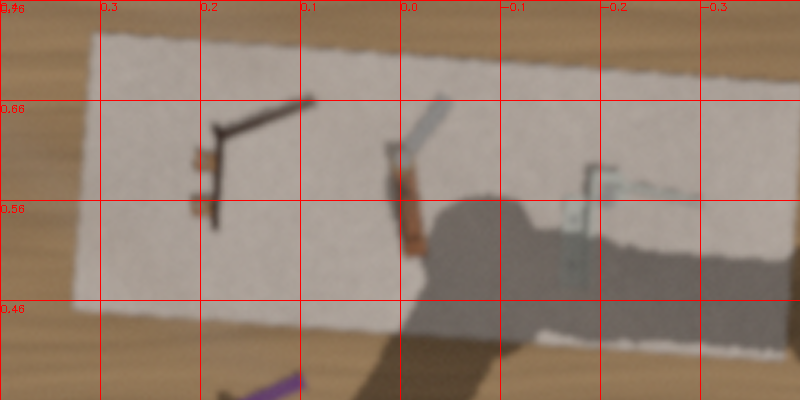

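The crop confirms the brown bevel on the board. Its pivot is near (0.60, 0.005) and its stock points back toward the robot. The hinge corner is near (0.63, 0.18) and the bracket is near (0.585, -0.19). Next I move the wrist camera above the board.

```bash

python3 -m jog '[{"dx":0.0346,"dy":-0.0324,"dz":-0.002},{"dx":0.0346,"dy":-0.0324,"dz":-0.002},{"dx":0.0346,"dy":-0.0324,"dz":-0.002},{"dx":0.0346,"dy":-0.0324,"dz":-0.002},{"dx":0.0346,"dy":-0.0324,"dz":-0.002}]' 40
python3 -m jog '[{"dx":0.0346,"dy":-0.0324,"dz":-0.002},{"dx":0.0346,"dy":-0.0324,"dz":-0.002},{"dx":0.0346,"dy":-0.0324,"dz":-0.002},{"dx":0.0346,"dy":-0.0324,"dz":-0.002},{"dx":0.0346,"dy":-0.0324,"dz":-0.002}]'
python3 -m jog '[{"dx":0.0346,"dy":-0.0324},{"dx":0.0346,"dy":-0.0324},{"dx":0.0346,"dy":-0.0324},{"dx":0.0346,"dy":-0.0324},{"dx":0.0346,"dy":-0.0324}]'
python3 -m jog '[{"dx":0.0346,"dy":-0.0324},{"az":7},{"az":6.2},{},{}]'
cat >> h.py <<'E'
def delta(x,y,z,yaw):
    """tool-frame move to TCP target, tool down, tool x at yaw deg"""
    T=tcp(manip.get_obs());G=np.eye(4);c,s=np.cos(np.radians(yaw)),np.sin(np.radians(yaw))
    G[:3,:3]=[[c,s,0],[s,-c,0],[0,0,-1]];G[:3,3]=[x,y,z]
    D=np.linalg.inv(T)@G
    print('d mm',np.round(D[:3,3]*1000,1),'a deg',np.round(R.from_matrix(D[:3,:3]).as_rotvec(degrees=True),2))
def info():
    o=manip.get_obs();T=tcp(o)
    print('t',round(o['clock'],2),'p',np.round(o['position']*1000,1),'yaw',round(np.degrees(np.arctan2(T[1,0],T[0,0])),2),'tilt',np.round(np.degrees(T[:2,2]),2),'F',np.round(o['contact_force'],1),'M',np.round(o['torque'],2),'w',round(o['grip_width'],2),'g',round(o['grip_force'],1))
E
python3 - <<'E'
from h import *
info()
im,d,p,P=shot('wrist')
np.savez('w1.npz',im=im,d=d,P=P)
g=ortho(im,p,P,.42,.72,-.34,.26,.028,1300)
for i in range(0,780,130): cv2.line(g,(i,0),(i,6),(0,0,255),1); cv2.putText(g,f'{.26-i/1300:.2f}',(i,16),0,.35,(0,0,255))
for i in range(0,390,65): cv2.line(g,(0,i),(6,i),(0,0,255),1); cv2.putText(g,f'{.72-i/1300:.2f}',(7,i+4),0,.35,(0,0,255))
cv2.imwrite('pics/w1.png',g)
E
```

```text
t 0.1 p [ 148.6 -632.2  230.5] yaw 13.23 tilt [-0.03  0.09] F [ 0.7  0.2 -0.7] M [ 0.02 -0.01  0.08] w 1.0 g 0.0invalid input at $[0]: expected keys dx, dy, dz, ax, ay, az, fingers
invalid input at $[0]: expected keys dx, dy, dz, ax, ay, az, fingers
invalid input at $[0]: expected keys dx, dy, dz, ax, ay, az, fingers
invalid input at $[0]: expected keys dx, dy, dz, ax, ay, az, fingers
```

View pics/w1.png

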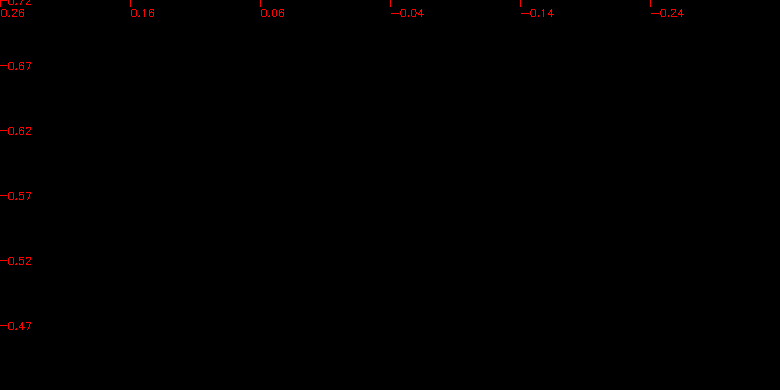

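The crop is empty because the moves were refused: every row needs all seven keys.

```bash

python3 -m jog '[{"dx":0.0346,"dy":-0.0324,"dz":-0.002,"ax":0,"ay":0,"az":0,"fingers":-1},{"dx":0.0346,"dy":-0.0324,"dz":-0.002,"ax":0,"ay":0,"az":0,"fingers":-1},{"dx":0.0346,"dy":-0.0324,"dz":-0.002,"ax":0,"ay":0,"az":0,"fingers":-1},{"dx":0.0346,"dy":-0.0324,"dz":-0.002,"ax":0,"ay":0,"az":0,"fingers":-1},{"dx":0.0346,"dy":-0.0324,"dz":-0.002,"ax":0,"ay":0,"az":0,"fingers":-1}]' 40
python3 -m jog '[{"dx":0.0346,"dy":-0.0324,"dz":-0.002,"ax":0,"ay":0,"az":0,"fingers":-1},{"dx":0.0346,"dy":-0.0324,"dz":-0.002,"ax":0,"ay":0,"az":0,"fingers":-1},{"dx":0.0346,"dy":-0.0324,"dz":-0.002,"ax":0,"ay":0,"az":0,"fingers":-1},{"dx":0.0346,"dy":-0.0324,"dz":-0.002,"ax":0,"ay":0,"az":0,"fingers":-1},{"dx":0.0346,"dy":-0.0324,"dz":-0.002,"ax":0,"ay":0,"az":0,"fingers":-1}]'
python3 -m jog '[{"dx":0.0346,"dy":-0.0324,"dz":0,"ax":0,"ay":0,"az":0,"fingers":-1},{"dx":0.0346,"dy":-0.0324,"dz":0,"ax":0,"ay":0,"az":0,"fingers":-1},{"dx":0.0346,"dy":-0.0324,"dz":0,"ax":0,"ay":0,"az":0,"fingers":-1},{"dx":0.0346,"dy":-0.0324,"dz":0,"ax":0,"ay":0,"az":0,"fingers":-1},{"dx":0.0346,"dy":-0.0324,"dz":0,"ax":0,"ay":0,"az":0,"fingers":-1}]'
python3 -m jog '[{"dx":0.0346,"dy":-0.0324,"dz":0,"ax":0,"ay":0,"az":0,"fingers":-1},{"dx":0,"dy":0,"dz":0,"ax":0,"ay":0,"az":7,"fingers":-1},{"dx":0,"dy":0,"dz":0,"ax":0,"ay":0,"az":6.2,"fingers":-1},{"dx":0,"dy":0,"dz":0,"ax":0,"ay":0,"az":0,"fingers":-1},{"dx":0,"dy":0,"dz":0,"ax":0,"ay":0,"az":0,"fingers":-1}]'
python3 - <<'E'
from h import *
info()
im,d,p,P=shot('wrist')
np.savez('w1.npz',im=im,d=d,P=P)
g=ortho(im,p,P,.42,.72,-.34,.26,.028,1300)
for i in range(0,780,130): cv2.line(g,(i,0),(i,6),(0,0,255),1); cv2.putText(g,f'{.26-i/1300:.2f}',(i,16),0,.35,(0,0,255))
for i in range(0,390,65): cv2.line(g,(0,i),(6,i),(0,0,255),1); cv2.putText(g,f'{.72-i/1300:.2f}',(7,i+4),0,.35,(0,0,255))
cv2.imwrite('pics/w2.png',g)
E
```

```text
clock: 0.65
position: [0.2808, -0.4337, 0.2413]
eef_rot: [-3.121, -0.361, -0.0]
contact_force: [1.5, -1.3, -0.1]
grip_width: 1.002
grip_force: 0.0
clock: 1.15
position: [0.4121, -0.2365, 0.2514]
eef_rot: [3.121, 0.361, 0.0]
contact_force: [0.6, -0.6, -0.9]
grip_width: 1.001
grip_force: 0.0
clock: 1.65
position: [0.5435, -0.0392, 0.2513]
eef_rot: [3.121, 0.362, -0.0]
contact_force: [1.8, -0.6, -1.0]
grip_width: 1.004
grip_force: 0.0
clock: 2.15
position: [0.5689, -0.0016, 0.2512]
eef_rot: [3.141, 0.004, -0.001]
contact_force: [0.2, 0.4, 1.0]
grip_width: 0.997
grip_force: 0.0
t 2.15 p [568.9  -1.6 251.2] yaw 0.16 tilt [-0.02 -0.01] F [0.2 0.4 1. ] M [-0.02 -0.    0.01] w 1.0 g 0.0
```

View pics/w2.png

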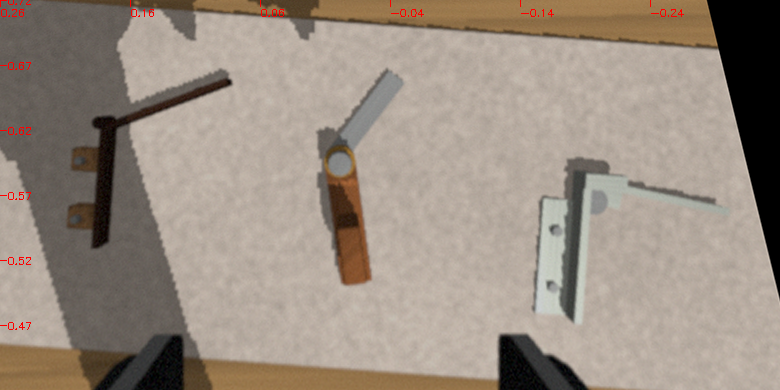

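The wrist view shows three parts. The hinge corner is at about (115,123) in the crop and the bevel pivot button is at (340,163). The bracket's fence runs along the line from (585,175) to (580,322), with its arm pivot near (600,203). I'll fit these using depth.

```bash
python3 - <<'E'
from h import *
z=np.load('w1.npz');p=manip.camera_params('wrist');P=z['P'];W,u,v=cloud(z['d'],p,P)
b=W[(W[:,0]>.46)&(W[:,0]<.68)&(W[:,1]>-.1)&(W[:,1]<-.04)];print('board z',np.median(b[:,2]),b[:,2].std())
def fit(n,x0,x1,y0,y1,z0,z1):
    m=(W[:,0]>x0)&(W[:,0]<x1)&(W[:,1]>y0)&(W[:,1]<y1)&(W[:,2]>z0)&(W[:,2]<z1);q=W[m]
    if len(q)<5: print(n,len(q));return
    c=q[:,:2].mean(0);U,S,V=np.linalg.svd(q[:,:2]-c,full_matrices=False);a=np.degrees(np.arctan2(V[0,1],V[0,0]))
    t=(q[:,:2]-c)@V[0];s=(q[:,:2]-c)@V[1]
    print(n,len(q),'c',np.round(c*1000,1),'ang',round(a,2),'t',np.round(np.percentile(t,[1,99])*1000,1),'s',np.round(np.percentile(s,[2,98])*1000,1),'V1',np.round(V[1],3),'z',np.round(np.median(q[:,2])*1000,1))
fit('hfix',.545,.605,.165,.20,.024,.034)
fit('hleaf',.62,.68,.075,.165,.024,.034)
fit('fence',.475,.57,-.2,-.165,.024,.034)
fit('arm',.55,.58,-.295,-.225,.015,.026)
fit('stock',.495,.58,-.05,.03,.022,.030)
fit('grip',.49,.60,-.05,.03,.055,.078)
fit('btn',.56,.63,-.03,.03,.039,.048)
fit('blade',.615,.68,-.06,.02,.0135,.020)
for nm,a in (('grip z',(.5,.58,-.03,.02)),):
    m=(W[:,0]>a[0])&(W[:,0]<a[1])&(W[:,1]>a[2])&(W[:,1]<a[3]);print(nm,np.percentile(W[m,2],[50,80,90,95,99]))
E
```

```text
board z 0.2946259989200989 0.149166991491905
hfix 659 c [577.7 188.9] ang 178.3 t [-27.   31.9] s [-10.7   8.3] V1 [-0.03 -1.  ] z 27.0
hleaf 428 c [643.3 124.7] ang 110.59 t [-41.7  42.1] s [-2.6  2.4] V1 [-0.936 -0.352] z 28.1
fence 536 c [ 524.2 -187.4] ang 175.8 t [-45.1  48.2] s [-2.8  3.8] V1 [-0.073 -0.997] z 28.1
arm 307 c [ 565.7 -260.6] ang 77.92 t [-34.3  33.9] s [-2.9  2.9] V1 [ 0.978 -0.209] z 20.4
stock 662 c [555.4  -7.5] ang -168.06 t [-25.2  51.3] s [-14.6  11.4] V1 [ 0.207 -0.978] z 26.3
grip 596 c [538.8  -9.2] ang -171.88 t [-17.9  21.1] s [-7.8  7.6] V1 [ 0.141 -0.99 ] z 70.1
btn 221 c [596.3  -1.3] ang 179.3 t [-8.2  8.7] s [-7.6  8. ] V1 [-0.012 -1.   ] z 44.3
blade 803 c [639.  -28.6] ang 141.07 t [-28.8  32.6] s [-7.6  8. ] V1 [-0.628 -0.778] z 16.3
grip z [0.32932988 0.33614821 0.33871544 0.33998837 0.34123294]
```

```bash
python3 - <<'E'
from h import *
z=np.load('w1.npz');p=manip.camera_params('wrist');P=z['P'];W,u,v=cloud(z['d'],p,P)
def sel(x0,x1,y0,y1,z0,z1):
    return W[(W[:,0]>x0)&(W[:,0]<x1)&(W[:,1]>y0)&(W[:,1]<y1)&(W[:,2]>z0)&(W[:,2]<z1)]
def prof(n,q,yaw,pt):
    c,s=np.cos(yaw),np.sin(yaw);n_=np.array([-s,c]);d=(q[:,:2]-pt)@n_;print(n,len(q),np.round(np.percentile(d,[0,2,5,50,95,98,100])*1000,1))
for n,r in (('hfix',(.535,.612,.172,.189,.0265,.031)),('fence',(.475,.57,-.2,-.165,.0265,.031))):
    q=sel(*r)
    for _ in range(3):
        l=cv2.fitLine(q[:,:2].astype(np.float32),cv2.DIST_HUBER,0,.001,.001).ravel()
        e=np.abs((q[:,:2]-l[2:])@[-l[1],l[0]]);q=q[e<.004]
    yaw=np.arctan(l[1]/l[0]);print(n,np.degrees(yaw),l[2:]);prof(n,q,yaw,l[2:])
q=sel(.62,.68,.075,.165,.0265,.031);l=cv2.fitLine(q[:,:2].astype(np.float32),cv2.DIST_HUBER,0,.001,.001).ravel();print('leaf',l,np.degrees(np.arctan2(l[1],l[0])))
# nose: z 21..30 near bracket origin
q=sel(.565,.62,-.235,-.15,.027,.033);print('nose z28-32',np.round(q.min(0),4),np.round(q.max(0),4))
for y in np.arange(-.235,-.17,.006):
    m=q[np.abs(q[:,1]-y)<.003]
    if len(m):print(round(y,3),np.round([m[:,0].min(),m[:,0].max()],4),len(m))
E
```

```text
hfix -4.015469 [0.57473445 0.1838917 ]
hfix 344 [-3.1 -2.7 -2.5 -0.1  2.6  2.9  3.6]
fence -4.24721 [ 0.52391154 -0.18770443]
fence 454 [-3.9 -3.5 -3.2  0.1  2.8  3.1  3.2]
leaf [ 0.35103807 -0.9363612   0.6434652   0.12447625] -69.44917
nose z28-32 [ 0.5651 -0.2211  0.027 ] [ 0.5872 -0.1878  0.0324]
-0.223 [0.5737 0.5851] 12
-0.217 [0.5734 0.585 ] 55
-0.211 [0.5736 0.586 ] 62
-0.205 [0.5745 0.5861] 58
-0.199 [0.5745 0.5867] 60
-0.193 [0.5651 0.5871] 90
-0.187 [0.5651 0.5872] 44
```

```bash

python3 -m jog '[{"dx":-0.031,"dy":0.008,"dz":0.03,"ax":0,"ay":0,"az":0,"fingers":-1},{"dx":0,"dy":0,"dz":0.045,"ax":0,"ay":0,"az":-7.9,"fingers":-1},{"dx":0,"dy":0,"dz":0.045,"ax":0,"ay":0,"az":0,"fingers":-1},{"dx":0,"dy":0,"dz":0.045,"ax":0,"ay":0,"az":0,"fingers":-1},{"dx":0,"dy":0,"dz":0.03,"ax":0,"ay":0,"az":0,"fingers":-1}]' 60
python3 -c "
from h import *
info();delta(.538,-.0095,.035,8.1)"
```

```text
clock: 2.7
position: [0.5367, -0.0099, 0.0539]
eef_rot: [-3.133, -0.218, 0.004]
contact_force: [-0.3, 0.0, -0.3]
grip_width: 1.001
grip_force: 0.0
t 2.7 p [536.7  -9.9  53.9] yaw 7.97 tilt [-0.14  0.03] F [-0.3  0.  -0.3] M [ 0.02  0.02 -0.  ] w 1.0 g 0.0
d mm [ 1.4 -0.2 18.9] a deg [-0.05  0.14 -0.13]
```

```bash

python3 -m jog '[{"dx":0.001,"dy":0,"dz":0.01,"ax":0,"ay":0,"az":0,"fingers":-1},{"dx":0,"dy":0,"dz":0.009,"ax":0,"ay":0,"az":0,"fingers":-1},{"dx":0,"dy":0,"dz":0,"ax":0,"ay":0,"az":0,"fingers":1},{"dx":0,"dy":0,"dz":0,"ax":0,"ay":0,"az":0,"fingers":1},{"dx":0,"dy":0,"dz":0,"ax":0,"ay":0,"az":0,"fingers":1}]' 60
python3 -c "
from h import *
info()"
```

```text
clock: 3.2
position: [0.5401, -0.0094, 0.0387]
eef_rot: [3.134, 0.217, 0.004]
contact_force: [0.2, 0.5, -0.7]
grip_width: 0.512
grip_force: 0.0
t 3.2 p [540.1  -9.4  38.7] yaw 7.93 tilt [0.15 0.01] F [ 0.2  0.5 -0.7] M [ 0.02 -0.02  0.02] w 0.51 g 0.0
```

```bash

python3 -m jog '[{"dx":0,"dy":0,"dz":0.003,"ax":0,"ay":0,"az":0,"fingers":1},{"dx":0,"dy":0,"dz":0,"ax":0,"ay":0,"az":0,"fingers":1},{"dx":0,"dy":0,"dz":0,"ax":0,"ay":0,"az":0,"fingers":1},{"dx":0,"dy":0,"dz":0,"ax":0,"ay":0,"az":0,"fingers":1},{"dx":0,"dy":0,"dz":0,"ax":0,"ay":0,"az":0,"fingers":1}]' 60
python3 -c "
from h import *
info()"
```

```text
clock: 3.7
position: [0.5394, -0.0093, 0.0348]
eef_rot: [3.134, 0.217, 0.001]
contact_force: [-1.1, -0.4, 5.5]
grip_width: 0.177
grip_force: 59.6
t 3.7 p [539.4  -9.3  34.8] yaw 7.93 tilt [0.05 0.  ] F [-1.1 -0.4  5.5] M [0.02 0.14 0.05] w 0.18 g 59.6
```

```bash

python3 -m jog '[{"dx":0,"dy":0,"dz":-0.01,"ax":0,"ay":0,"az":0,"fingers":1},{"dx":0,"dy":0,"dz":-0.012,"ax":0,"ay":0,"az":0,"fingers":1},{"dx":0,"dy":0,"dz":-0.01,"ax":0,"ay":0,"az":0,"fingers":1},{"dx":-0.002,"dy":-0.01,"dz":0,"ax":0,"ay":0,"az":0,"fingers":1},{"dx":-0.003,"dy":-0.02,"dz":0,"ax":0,"ay":0,"az":0,"fingers":1}]'
python3 -m jog '[{"dx":-0.0032,"dy":-0.03,"dz":0,"ax":0,"ay":0,"az":0,"fingers":1},{"dx":-0.003,"dy":-0.03,"dz":0,"ax":0,"ay":0,"az":0,"fingers":1},{"dx":-0.004,"dy":-0.03,"dz":0,"ax":0,"ay":0,"az":0,"fingers":1},{"dx":-0.004,"dy":-0.03,"dz":0,"ax":0,"ay":0,"az":0,"fingers":1},{"dx":-0.002,"dy":-0.02,"dz":0,"ax":0,"ay":0,"az":0,"fingers":1}]'
python3 -m jog '[{"dx":0,"dy":-0.011,"dz":0,"ax":0,"ay":0,"az":0,"fingers":1},{"dx":0,"dy":-0.005,"dz":0,"ax":0,"ay":0,"az":4,"fingers":1},{"dx":0,"dy":0,"dz":0,"ax":0,"ay":0,"az":4,"fingers":1},{"dx":0,"dy":0,"dz":0,"ax":0,"ay":0,"az":4,"fingers":1},{"dx":0,"dy":0,"dz":0,"ax":0,"ay":0,"az":0,"fingers":1}]'
python3 - <<'E'
from h import *
info();delta(.4927,.1722,.036,-4.1)
im,d,p,P=shot('wrist');np.savez('w2.npz',im=im,d=d,P=P)
cv2.imwrite('pics/w3.png',im)
E
```

```text
clock: 4.2
position: [0.5303, 0.0185, 0.0669]
eef_rot: [3.133, 0.212, 0.002]
contact_force: [0.0, 0.5, -4.1]
grip_width: 0.18
grip_force: 58.9
clock: 4.7
position: [0.4928, 0.1597, 0.0662]
eef_rot: [-3.132, -0.222, 0.002]
contact_force: [0.1, -1.2, -5.3]
grip_width: 0.177
grip_force: 59.0
clock: 5.2
position: [0.4923, 0.1716, 0.0663]
eef_rot: [3.139, -0.113, -0.0]
contact_force: [-0.1, -0.2, -4.4]
grip_width: 0.182
grip_force: 59.0
t 5.2 p [492.3 171.6  66.3] yaw -4.12 tilt [-0.   -0.04] F [-0.1 -0.2 -4.4] M [0.01 0.14 0.05] w 0.18 g 59.0
d mm [ 0.3 -0.6 30.3] a deg [ 0.04  0.   -0.02]
```

View pics/w3.png

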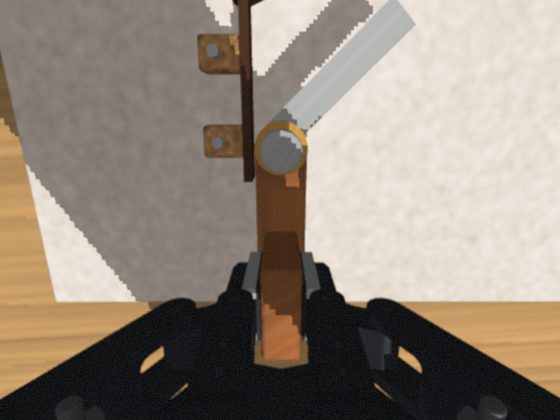

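The bevel is held straight: button at (281,150), blade tip at (400,10), and the hinge's fixed leaf runs along x≈245 just left of it. I'll re-fit from this near view, relative to the tool.

```bash
python3 - <<'E'
from h import *
z=np.load('w2.npz');p=manip.camera_params('wrist');P=z['P'];W,u,v=cloud(z['d'],p,P)
T=tcp(manip.get_obs());L=(np.c_[W,np.ones(len(W))]@np.linalg.inv(T).T)[:,:3]*1000; L[:,1]*=-1 # tool x fwd, y left
zz=W[:,2]*1000
def f(n,x0,x1,y0,y1,z0,z1):
    q=L[(L[:,0]>x0)&(L[:,0]<x1)&(L[:,1]>y0)&(L[:,1]<y1)&(zz>z0)&(zz<z1)][:,:2].astype(np.float32)
    l=cv2.fitLine(q,cv2.DIST_HUBER,0,.1,.01).ravel();d=(q-l[2:])@[-l[1],l[0]]
    q=q[abs(d)<4];l=cv2.fitLine(q,cv2.DIST_HUBER,0,.1,.01).ravel();d=(q-l[2:])@[-l[1],l[0]]
    print(n,len(q),'ang',round(np.degrees(np.arctan2(l[1],l[0])),2),'y at x=58',round(l[3]+l[1]/l[0]*(58-l[2]),2),'pt',l[2:].round(1),np.percentile(d,[1,99]).round(1),'x',q[:,0].min(),q[:,0].max())
f('hfix',40,120,8,25,26,30)
q=L[(zz>72)&(zz<78)&(L[:,0]>40)&(L[:,0]<80)&(abs(L[:,1])<15)];print('btn',len(q),(q.min(0)+q.max(0))/2,q.mean(0))
q=L[(zz>50)&(zz<59)&(L[:,0]>20)&(L[:,0]<50)&(abs(L[:,1])<20)];print('stock',len(q),np.percentile(q[:,1],[1,99]))
f('blade',75,150,-80,0,40,50)
E
```

```text
hfix 1689 ang -0.11 y at x=58 18.41 pt [82.8 18.4] [-2.6  4.2] x 40.009453 119.92226
btn 1476 [57.15035623 -0.22756298 -8.76999657] [57.29364797 -0.25152036 -9.29466145]
stock 2634 [-11.98245111  11.65786655]
blade 2567 ang -50.57 y at x=58 12.66 pt [ 95.4 -32.9] [-4.   3.9] x 75.12751 117.48208
```

```bash

python3 -m jog '[{"dx":0,"dy":0,"dz":0.01,"ax":0,"ay":0,"az":0,"fingers":1},{"dx":0,"dy":0,"dz":0.01,"ax":0,"ay":0,"az":0,"fingers":1},{"dx":0,"dy":0,"dz":0.008,"ax":0,"ay":0,"az":0,"fingers":1},{"dx":0,"dy":0,"dz":0.002,"ax":0,"ay":0,"az":0.1,"fingers":1},{"dx":0,"dy":0,"dz":0.0005,"ax":0,"ay":0,"az":0,"fingers":1}]'
python3 -c "
from h import *
info()"
```

```text
clock: 5.75
position: [0.4921, 0.1718, 0.0352]
eef_rot: [3.139, -0.114, -0.001]
contact_force: [0.0, 0.0, -4.0]
grip_width: 0.174
grip_force: 59.0
t 5.75 p [492.1 171.8  35.2] yaw -4.18 tilt [-0.05 -0.02] F [ 0.  0. -4.] M [0.04 0.09 0.04] w 0.17 g 59.0
```

```bash

python3 -m jog '[{"dx":0.003,"dy":-0.0005,"dz":0.0005,"ax":0,"ay":0,"az":0,"fingers":1},{"dx":0.005,"dy":-0.0005,"dz":0,"ax":0,"ay":0,"az":0,"fingers":1},{"dx":0.005,"dy":-0.0005,"dz":0,"ax":0,"ay":0,"az":0,"fingers":1},{"dx":0.005,"dy":-0.0005,"dz":0,"ax":0,"ay":0,"az":0,"fingers":1},{"dx":0.004,"dy":-0.0005,"dz":0,"ax":0,"ay":0,"az":0,"fingers":1}]'
python3 -m jog '[{"dx":0.005,"dy":0,"dz":0,"ax":0,"ay":0,"az":0,"fingers":1},{"dx":0.005,"dy":0,"dz":0,"ax":0,"ay":0,"az":0,"fingers":1},{"dx":0.005,"dy":0,"dz":0,"ax":0,"ay":0,"az":0,"fingers":1},{"dx":0.004,"dy":0,"dz":0,"ax":0,"ay":0,"az":0,"fingers":1},{"dx":0.003,"dy":0,"dz":0,"ax":0,"ay":0,"az":0,"fingers":1}]'
python3 -c "
from h import *
info();delta(.5547,.1708,.0348,-4.15)"
```

```text
clock: 6.25
position: [0.5154, 0.1728, 0.0355]
eef_rot: [-3.139, 0.115, -0.001]
contact_force: [-0.7, 0.3, -3.9]
grip_width: 0.178
grip_force: 58.9
clock: 6.75
position: [0.5369, 0.1711, 0.0353]
eef_rot: [3.139, -0.115, 0.0]
contact_force: [0.9, -0.2, -4.3]
grip_width: 0.179
grip_force: 58.9
t 6.75 p [536.9 171.1  35.3] yaw -4.19 tilt [ 0. -0.] F [ 0.9 -0.2 -4.3] M [ 0.02  0.2  -0.  ] w 0.18 g 58.9
d mm [17.8 -1.   0.5] a deg [ 0.   -0.   -0.04]
```

```bash

python3 -m jog '[{"dx":0.003,"dy":0,"dz":0.0007,"ax":0,"ay":0,"az":0,"fingers":1},{"dx":0.003,"dy":-0.0003,"dz":0,"ax":0,"ay":0,"az":0,"fingers":1},{"dx":0.003,"dy":-0.0002,"dz":0,"ax":0,"ay":0,"az":0,"fingers":1},{"dx":0.003,"dy":0,"dz":0,"ax":0,"ay":0,"az":0,"fingers":1},{"dx":0.001,"dy":0,"dz":0,"ax":0,"ay":0,"az":0,"fingers":1}]'
python3 -m jog '[{"dx":0.001,"dy":0,"dz":0,"ax":0,"ay":0,"az":0,"fingers":1},{"dx":0.0005,"dy":0,"dz":0,"ax":0,"ay":0,"az":0,"fingers":1},{"dx":0.0005,"dy":0,"dz":0,"ax":0,"ay":0,"az":0,"fingers":1},{"dx":0,"dy":0,"dz":0,"ax":0,"ay":0,"az":0,"fingers":1},{"dx":0,"dy":0,"dz":0,"ax":0,"ay":0,"az":0,"fingers":1}]'
python3 -c "
from h import *
info();delta(.5547,.1708,.0348,-4.15)"
```

```text
clock: 7.25
position: [0.5498, 0.171, 0.0348]
eef_rot: [-3.139, 0.114, -0.0]
contact_force: [-3.0, 0.3, 3.3]
grip_width: 0.177
grip_force: 60.0
clock: 7.75
position: [0.5512, 0.1708, 0.0349]
eef_rot: [-3.139, 0.114, 0.001]
contact_force: [-4.7, 2.1, 5.2]
grip_width: 0.182
grip_force: 60.2
t 7.75 p [551.2 170.8  34.9] yaw -4.16 tilt [-0.02  0.01] F [-4.7  2.1  5.2] M [0.11 0.67 0.05] w 0.18 g 60.2
d mm [ 3.5 -0.3  0.1] a deg [-0.01  0.02 -0.01]
```

```bash

python3 -m jog '[{"dx":0.001,"dy":0,"dz":-0.0003,"ax":0,"ay":0,"az":0,"fingers":1},{"dx":0.0005,"dy":-0.0003,"dz":0,"ax":0,"ay":0,"az":0,"fingers":1},{"dx":0.0005,"dy":0,"dz":0,"ax":0,"ay":0,"az":0,"fingers":1},{"dx":0.0005,"dy":0,"dz":0,"ax":0,"ay":0,"az":0,"fingers":1},{"dx":0,"dy":0,"dz":0,"ax":0,"ay":0,"az":0,"fingers":1}]'
python3 -c "
from h import *
info();delta(.5547,.1708,.0348,-4.15)"
```

```text
clock: 8.25
position: [0.5542, 0.1705, 0.0349]
eef_rot: [3.139, -0.115, 0.0]
contact_force: [-2.7, -0.2, 1.4]
grip_width: 0.181
grip_force: 59.9
t 8.25 p [554.2 170.5  34.9] yaw -4.19 tilt [ 0.01 -0.01] F [-2.7 -0.2  1.4] M [-0.1   0.45 -0.04] w 0.18 g 59.9
d mm [ 0.5 -0.3  0.1] a deg [ 0.01 -0.02 -0.04]
```

```bash

python3 -m jog '[{"dx":0.0005,"dy":-0.0003,"dz":0,"ax":0,"ay":0,"az":0,"fingers":1},{"dx":0.0005,"dy":0,"dz":0,"ax":0,"ay":0,"az":0,"fingers":1},{"dx":0,"dy":0,"dz":0,"ax":0,"ay":0,"az":0,"fingers":1},{"dx":0,"dy":0,"dz":0,"ax":0,"ay":0,"az":0,"fingers":1},{"dx":0,"dy":0,"dz":0,"ax":0,"ay":0,"az":0,"fingers":1}]'
python3 -c "
from h import *
info();delta(.5547,.1708,.0348,-4.15)"
```

```text
clock: 8.75
position: [0.5551, 0.1708, 0.0349]
eef_rot: [3.139, -0.115, 0.0]
contact_force: [-2.1, -1.0, 0.7]
grip_width: 0.178
grip_force: 59.8
t 8.75 p [555.1 170.8  34.9] yaw -4.19 tilt [ 0.01 -0.01] F [-2.1 -1.   0.7] M [-0.19  0.36 -0.02] w 0.18 g 59.8
d mm [-0.4  0.   0.1] a deg [ 0.01 -0.01 -0.04]
```

```bash

python3 -m jog '[{"dx":0.0005,"dy":-0.0003,"dz":0,"ax":0,"ay":0,"az":0,"fingers":1},{"dx":0.0005,"dy":-0.0002,"dz":0,"ax":0,"ay":0,"az":0,"fingers":1},{"dx":0,"dy":0,"dz":0,"ax":0,"ay":0,"az":0,"fingers":1},{"dx":0,"dy":0,"dz":0,"ax":0,"ay":0,"az":0,"fingers":1},{"dx":0,"dy":0,"dz":0,"ax":0,"ay":0,"az":0,"fingers":1}]'
python3 - <<'E'
from h import *
info()
im,d,p,P=shot('wrist');T=tcp(manip.get_obs());W,u,v=cloud(d,p,P)
L=(np.c_[W,np.ones(len(W))]@np.linalg.inv(T).T)[:,:3]*1000; L[:,1]*=-1;zz=W[:,2]*1000
def f(n,x0,x1,y0,y1,z0,z1):
    q=L[(L[:,0]>x0)&(L[:,0]<x1)&(L[:,1]>y0)&(L[:,1]<y1)&(zz>z0)&(zz<z1)][:,:2].astype(np.float32)
    for _ in range(3):
        l=cv2.fitLine(q,cv2.DIST_HUBER,0,.1,.01).ravel();d=(q-l[2:])@[-l[1],l[0]];q=q[abs(d)<4]
    print(n,len(q),'ang',round(np.degrees(np.arctan2(l[1],l[0])),2),'pt',l[2:].round(1),np.percentile(d,[1,99]).round(1))
f('hfix',20,60,8,25,26.5,30)
f('leaf',65,120,-85,-5,26.5,30)
f('blade',50,120,-85,-18,14,19)
q=L[(zz>41)&(zz<48)&(L[:,0]>40)&(L[:,0]<80)&(abs(L[:,1])<15)];print('btn',len(q),(q.min(0)+q.max(0))/2,q.mean(0))
cv2.imwrite('pics/w4.png',im)
E
```

```text
clock: 9.25
position: [0.5551, 0.1708, 0.0349]
eef_rot: [3.139, -0.115, -0.003]
contact_force: [-5.1, -1.7, 3.3]
grip_width: 0.18
grip_force: 60.2
t 9.25 p [555.1 170.8  34.9] yaw -4.2 tilt [-0.11 -0.05] F [-5.1 -1.7  3.3] M [-0.46  0.83 -0.13] w 0.18 g 60.2
hfix 996 ang 0.16 pt [40.8 14.4] [-3.8  2.9]
leaf 2392 ang -65.41 pt [ 92.4 -42.6] [-2.5  2.5]
blade 2261 ang -63.42 pt [ 81.6 -45.2] [-3.8  3.9]
btn 1482 [57.1306418  -0.21573531 -8.8904849 ] [57.33564301 -0.26254007 -9.46862438]
```

View pics/w4.png

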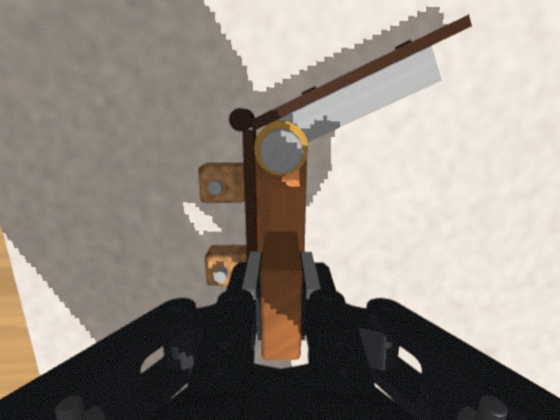

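The picture shows the bevel in the corner: the round end at (281,148) meets both leaves, and the blade lies along the leaf from (300,130) to (440,70). Now I raise the push to about 9 N.

```bash

python3 -m jog '[{"dx":0.0006,"dy":-0.0002,"dz":0,"ax":0,"ay":0,"az":0,"fingers":1},{"dx":0,"dy":0,"dz":0,"ax":0,"ay":0,"az":0,"fingers":1},{"dx":0,"dy":0,"dz":0,"ax":0,"ay":0,"az":0,"fingers":1},{"dx":0,"dy":0,"dz":0,"ax":0,"ay":0,"az":0,"fingers":1},{"dx":0,"dy":0,"dz":0,"ax":0,"ay":0,"az":0,"fingers":1}]'
python3 -c "
from h import *
info()"
```

```text
clock: 9.8
position: [0.5552, 0.1709, 0.0349]
eef_rot: [3.138, -0.115, -0.005]
contact_force: [-7.2, -2.0, 5.0]
grip_width: 0.179
grip_force: 60.4
t 9.8 p [555.2 170.9  34.9] yaw -4.2 tilt [-0.17 -0.06] F [-7.2 -2.   5. ] M [-0.51  1.05 -0.11] w 0.18 g 60.4
```

```bash
cat > look.py <<'E'
from h import *
info()
im,d,p,P=shot('wrist');T=tcp(manip.get_obs());W,u,v=cloud(d,p,P)
L=(np.c_[W,np.ones(len(W))]@np.linalg.inv(T).T)[:,:3]*1000; L[:,1]*=-1;zz=W[:,2]*1000
def f(n,x0,x1,y0,y1,z0,z1):
    q=L[(L[:,0]>x0)&(L[:,0]<x1)&(L[:,1]>y0)&(L[:,1]<y1)&(zz>z0)&(zz<z1)][:,:2].astype(np.float32)
    if len(q)<20: print(n,len(q));return
    for _ in range(4):
        l=cv2.fitLine(q,cv2.DIST_HUBER,0,.1,.01).ravel();d=(q-l[2:])@[-l[1],l[0]];q=q[abs(d)<(9 if 'blade' in n else 4)]
    print(n,len(q),'ang',round(np.degrees(np.arctan2(l[1],l[0])),2),'pt',l[2:].round(1),np.percentile(d,[1,99]).round(1))
E
python3 -m jog '[{"dx":0.0006,"dy":0,"dz":0,"ax":0,"ay":0,"az":0,"fingers":1},{"dx":0,"dy":0,"dz":0,"ax":0,"ay":0,"az":0,"fingers":1},{"dx":0,"dy":0,"dz":0,"ax":0,"ay":0,"az":0,"fingers":1},{"dx":0,"dy":0,"dz":0,"ax":0,"ay":0,"az":0,"fingers":1},{"dx":0,"dy":0,"dz":0,"ax":0,"ay":0,"az":0,"fingers":1}]'
python3 -m jog '[{"dx":0.0002,"dy":0,"dz":0,"ax":0,"ay":0,"az":0,"fingers":1},{"dx":0,"dy":0,"dz":0,"ax":0,"ay":0,"az":0,"fingers":1},{"dx":0,"dy":0,"dz":0,"ax":0,"ay":0,"az":0,"fingers":1},{"dx":0,"dy":0,"dz":0,"ax":0,"ay":0,"az":0,"fingers":1},{"dx":0,"dy":0,"dz":0,"ax":0,"ay":0,"az":0,"fingers":1}]'
python3 - <<'E'
from look import *
f('hfix',25,60,11,25,26.5,30)
f('leaf',70,120,-85,-15,26.5,30)
f('blade',50,120,-70,-18,14,18)
q=L[(zz>14)&(zz<18)&(L[:,1]<-18)&(L[:,1]>-75)&(L[:,0]>50)&(L[:,0]<110)]
# lower (inner) blade edge by columns of y
pts=np.array([[q[abs(q[:,1]-y)<1.2][:,0].min(),y] for y in np.arange(-64,-26,2.)],np.float32)
l=cv2.fitLine(pts,cv2.DIST_HUBER,0,.1,.01).ravel();print('inner edge',np.degrees(np.arctan2(l[1],l[0])),l[2:])
q=L[(zz>26)&(zz<30)&(L[:,1]<-18)&(L[:,1]>-75)&(L[:,0]>50)&(L[:,0]<120)]
pts=np.array([[q[abs(q[:,1]-y)<1.2][:,0].min(),y] for y in np.arange(-64,-26,2.)],np.float32)
l=cv2.fitLine(pts,cv2.DIST_HUBER,0,.1,.01).ravel();print('leaf edge',np.degrees(np.arctan2(l[1],l[0])),l[2:])
E
```

```text
clock: 10.3
position: [0.5551, 0.1709, 0.0349]
eef_rot: [3.138, -0.115, -0.006]
contact_force: [-6.8, -1.7, 7.0]
grip_width: 0.18
grip_force: 60.5
clock: 10.8
position: [0.5552, 0.1709, 0.0349]
eef_rot: [3.138, -0.115, -0.007]
contact_force: [-8.0, -2.5, 7.3]
grip_width: 0.178
grip_force: 60.5
t 10.8 p [555.2 170.9  34.9] yaw -4.19 tilt [-0.25 -0.06] F [-8.  -2.5  7.3] M [-0.48  1.32 -0.15] w 0.18 g 60.5
hfix 866 ang -0.4 pt [43.1 14.5] [-3.2  3.7]
leaf 2097 ang -65.62 pt [ 94.6 -47.3] [-2.5  2.5]
blade 4321 ang -62.18 pt [ 82.1 -44.3] [-8.5  8. ]
inner edge -65.021454 [ 74.143196 -47.4     ]
leaf edge -65.831436 [ 92.25709 -48.8    ]
```

```bash

python3 -m jog '[{"dx":0.0004,"dy":0,"dz":-0.0003,"ax":0,"ay":0,"az":0,"fingers":1},{"dx":0.0003,"dy":-0.0001,"dz":0,"ax":0,"ay":0,"az":0,"fingers":1},{"dx":0,"dy":0,"dz":0,"ax":0,"ay":0,"az":0,"fingers":1},{"dx":0,"dy":0,"dz":0,"ax":0,"ay":0,"az":0,"fingers":1},{"dx":0,"dy":0,"dz":0,"ax":0,"ay":0,"az":0,"fingers":1}]'
python3 -m jog '[{"dx":0,"dy":0,"dz":0,"ax":0,"ay":0,"az":0,"fingers":1},{"dx":0,"dy":0,"dz":0,"ax":0,"ay":0,"az":0,"fingers":1},{"dx":0,"dy":0,"dz":0,"ax":0,"ay":0,"az":0,"fingers":1},{"dx":0,"dy":0,"dz":0,"ax":0,"ay":0,"az":0,"fingers":1},{"dx":0,"dy":0,"dz":0,"ax":0,"ay":0,"az":0,"fingers":1}]'
python3 -c "
from h import *
info()"
```

```text
clock: 11.35
position: [0.5552, 0.1709, 0.035]
eef_rot: [3.138, -0.115, -0.009]
contact_force: [-8.8, -1.3, 6.7]
grip_width: 0.18
grip_force: 60.5
clock: 11.85
position: [0.5552, 0.1709, 0.035]
eef_rot: [3.138, -0.115, -0.009]
contact_force: [-8.7, -1.5, 6.9]
grip_width: 0.176
grip_force: 60.5
t 11.85 p [555.2 170.9  35. ] yaw -4.19 tilt [-0.33 -0.08] F [-8.7 -1.5  6.9] M [-0.46  1.46 -0.09] w 0.18 g 60.5
```

```bash

python3 -m jog '[{"dx":0.0004,"dy":0,"dz":0,"ax":0,"ay":0,"az":0,"fingers":1},{"dx":0.0004,"dy":0,"dz":0,"ax":0,"ay":0,"az":0,"fingers":1},{"dx":0,"dy":0,"dz":0,"ax":0,"ay":0,"az":0,"fingers":1},{"dx":0,"dy":0,"dz":0,"ax":0,"ay":0,"az":0,"fingers":1},{"dx":0,"dy":0,"dz":0,"ax":0,"ay":0,"az":0,"fingers":1}]'
python3 -m jog '[{"dx":0,"dy":0,"dz":0,"ax":0,"ay":0,"az":0,"fingers":1},{"dx":0,"dy":0,"dz":0,"ax":0,"ay":0,"az":0,"fingers":1},{"dx":0,"dy":0,"dz":0,"ax":0,"ay":0,"az":0,"fingers":1},{"dx":0,"dy":0,"dz":0,"ax":0,"ay":0,"az":0,"fingers":1},{"dx":0,"dy":0,"dz":0,"ax":0,"ay":0,"az":0,"fingers":1}]'
python3 -c "
from h import *
info()"
```

```text
clock: 12.35
position: [0.5552, 0.1709, 0.035]
eef_rot: [3.138, -0.115, -0.011]
contact_force: [-10.7, -1.3, 7.9]
grip_width: 0.177
grip_force: 60.8
clock: 12.85
position: [0.5552, 0.1709, 0.035]
eef_rot: [3.138, -0.114, -0.011]
contact_force: [-9.8, -2.3, 8.3]
grip_width: 0.18
grip_force: 60.8
t 12.85 p [555.2 170.9  35. ] yaw -4.18 tilt [-0.41 -0.08] F [-9.8 -2.3  8.3] M [-0.48  1.82 -0.14] w 0.18 g 60.8
```

```bash

python3 -m jog '[{"dx":-0.001,"dy":0,"dz":0,"ax":0,"ay":0,"az":0,"fingers":1},{"dx":-0.001,"dy":0,"dz":-0.0002,"ax":0,"ay":0,"az":0,"fingers":1},{"dx":0,"dy":0,"dz":0,"ax":0,"ay":0,"az":0,"fingers":1},{"dx":0,"dy":0,"dz":0,"ax":0,"ay":0,"az":0,"fingers":0.4},{"dx":0,"dy":0,"dz":0,"ax":0,"ay":0,"az":0,"fingers":0.2}]'
python3 -m jog '[{"dx":0,"dy":0,"dz":0,"ax":0,"ay":0,"az":0,"fingers":0},{"dx":0,"dy":0,"dz":0,"ax":0,"ay":0,"az":0,"fingers":0},{"dx":0,"dy":0,"dz":-0.01,"ax":0,"ay":0,"az":0,"fingers":0},{"dx":0,"dy":0,"dz":-0.02,"ax":0,"ay":0,"az":0,"fingers":0},{"dx":0,"dy":0,"dz":-0.02,"ax":0,"ay":0,"az":0,"fingers":0}]'
python3 -c "
from h import *
info()"
```

```text
clock: 13.35
position: [0.5588, 0.1723, 0.0357]
eef_rot: [-3.138, 0.114, -0.005]
contact_force: [0.3, -0.0, 0.6]
grip_width: 0.398
grip_force: 0.0
clock: 13.85
position: [0.557, 0.1716, 0.0864]
eef_rot: [3.139, -0.115, -0.0]
contact_force: [0.1, -0.2, -0.2]
grip_width: 0.497
grip_force: 0.0
t 13.85 p [557.  171.6  86.4] yaw -4.18 tilt [-0. -0.] F [ 0.1 -0.2 -0.2] M [-0.01 -0.05  0.01] w 0.5 g 0.0
```

```bash
python3 - <<'E'
from look import *
q=W[(zz>41)&(zz<48)&(L[:,0]>40)&(L[:,0]<80)&(abs(L[:,1])<15)];print('btn',len(q),(q.min(0)+q.max(0))/2,q.mean(0))
b=(q.min(0)+q.max(0))/2
def edge(n,z0,z1):
    q=L[(zz>z0)&(zz<z1)&(L[:,1]<-18)&(L[:,1]>-75)&(L[:,0]>50)&(L[:,0]<120)]
    pts=np.array([[q[abs(q[:,1]-y)<1.2][:,0].min(),y] for y in np.arange(-64,-26,2.)],np.float32)
    l=cv2.fitLine(pts,cv2.DIST_HUBER,0,.1,.01).ravel();print(n,np.degrees(np.arctan2(l[1],l[0])),l[2:])
edge('inner',14,18);edge('leaf',26.5,30)
f('stock',5,50,-20,14,24,28); f('gripblk',-25,20,-15,15,66,74)
f('hfix',15,60,10.5,25,26.7,30)
delta(b[0],b[1],.048,-4.18)
E
```

```text
t 13.85 p [557.  171.6  86.4] yaw -4.18 tilt [-0. -0.] F [ 0.1 -0.2 -0.2] M [-0.01 -0.05  0.01] w 0.5 g 0.0
btn 781 [0.61204536 0.16635624 0.04404452] [0.61226409 0.16636461 0.04427715]
inner -64.87302 [ 69.62876 -48.6    ]
leaf -65.48589 [ 87.79213 -49.6    ]
stock 774 ang 31.22 pt [27.8 -0.7] [-3.9  3.7]
gripblk 1007 ang -1.94 pt [-4.7 -1.8] [-3.9  3.9]
hfix 569 ang 0.09 pt [38.1 13. ] [-2.4  2.5]
d mm [52.9  2.1 42. ] a deg [-0.12 -0.3  -0.01]
```

```bash

python3 -m jog '[{"dx":0.0265,"dy":0.001,"dz":0,"ax":0,"ay":0,"az":0,"fingers":1},{"dx":0.0264,"dy":0.0011,"dz":0,"ax":0,"ay":0,"az":0,"fingers":1},{"dx":0,"dy":0,"dz":0,"ax":0,"ay":0,"az":0,"fingers":1},{"dx":0,"dy":0,"dz":0.018,"ax":0,"ay":0,"az":0,"fingers":1},{"dx":0,"dy":0,"dz":0.018,"ax":0,"ay":0,"az":0,"fingers":1}]' 60
python3 -m jog '[{"dx":0,"dy":0,"dz":0,"ax":0,"ay":0,"az":0,"fingers":1},{"dx":0,"dy":0,"dz":0,"ax":0,"ay":0,"az":0,"fingers":1},{"dx":0,"dy":0,"dz":0.001,"ax":0,"ay":0,"az":0,"fingers":1},{"dx":0,"dy":0,"dz":0.001,"ax":0,"ay":0,"az":0,"fingers":1},{"dx":0,"dy":0,"dz":0,"ax":0,"ay":0,"az":0,"fingers":1}]'
python3 -c "
from h import *
info();delta(.6121,.1664,.044,-4.18)"
```

```text
clock: 14.4
position: [0.6098, 0.166, 0.0499]
eef_rot: [-3.139, 0.115, -0.002]
contact_force: [-0.1, -0.5, 0.3]
grip_width: 0.0
grip_force: 0.0
clock: 14.9
position: [0.6099, 0.1658, 0.048]
eef_rot: [-3.139, 0.114, -0.001]
contact_force: [-0.0, -0.7, 0.1]
grip_width: -0.001
grip_force: 0.0
t 14.9 p [609.9 165.8  48. ] yaw -4.17 tilt [0.05 0.02] F [-0.  -0.7  0.1] M [0.04 0.09 0.02] w -0.0 g 0.0
d mm [ 2.2 -0.7  4. ] a deg [-0.02 -0.05  0.01]
```

```bash

python3 -m jog '[{"dx":0.0022,"dy":-0.0007,"dz":0.001,"ax":0,"ay":0,"az":0,"fingers":1},{"dx":0,"dy":0,"dz":0.0015,"ax":0,"ay":0,"az":0,"fingers":1},{"dx":0,"dy":0,"dz":0.0015,"ax":0,"ay":0,"az":0,"fingers":1},{"dx":0,"dy":0,"dz":0.0005,"ax":0,"ay":0,"az":0,"fingers":1},{"dx":0,"dy":0,"dz":0,"ax":0,"ay":0,"az":0,"fingers":1}]'
python3 -c "
from h import *
info();delta(.6121,.1664,.044,-4.18)"
```

```text
clock: 15.4
position: [0.6121, 0.1663, 0.0435]
eef_rot: [-3.139, 0.115, -0.001]
contact_force: [-0.8, -0.2, 4.6]
grip_width: 0.002
grip_force: 2.3
t 15.4 p [612.1 166.3  43.5] yaw -4.18 tilt [0.04 0.01] F [-0.8 -0.2  4.6] M [-0.01  0.15  0.01] w 0.0 g 2.3
d mm [-0.1 -0.1 -0.5] a deg [-0.02 -0.04 -0.  ]
```

Contact at z 43.5 with 4.6 N. Now I press down gradually.

```bash

python3 -m jog '[{"dx":0,"dy":0,"dz":0.0007,"ax":0,"ay":0,"az":0,"fingers":1},{"dx":0,"dy":0,"dz":0.0007,"ax":0,"ay":0,"az":0,"fingers":1},{"dx":0,"dy":0,"dz":0.0006,"ax":0,"ay":0,"az":0,"fingers":1},{"dx":0,"dy":0,"dz":0.0005,"ax":0,"ay":0,"az":0,"fingers":1},{"dx":0,"dy":0,"dz":0,"ax":0,"ay":0,"az":0,"fingers":1}]'
python3 -m jog '[{"dx":0,"dy":0,"dz":0.0007,"ax":0,"ay":0,"az":0,"fingers":1},{"dx":0,"dy":0,"dz":0.0007,"ax":0,"ay":0,"az":0,"fingers":1},{"dx":0,"dy":0,"dz":0.0006,"ax":0,"ay":0,"az":0,"fingers":1},{"dx":0,"dy":0,"dz":0.0005,"ax":0,"ay":0,"az":0,"fingers":1},{"dx":0,"dy":0,"dz":0,"ax":0,"ay":0,"az":0,"fingers":1}]'
python3 -c "
from h import *
info()"
```

```text
clock: 15.9
position: [0.6122, 0.1663, 0.0412]
eef_rot: [-3.139, 0.115, -0.001]
contact_force: [-0.9, 0.8, 5.9]
grip_width: 0.005
grip_force: 3.2
clock: 16.4
position: [0.6122, 0.1663, 0.0389]
eef_rot: [-3.139, 0.115, -0.001]
contact_force: [-1.0, 0.1, 8.0]
grip_width: -0.001
grip_force: 4.2
t 16.4 p [612.2 166.3  38.9] yaw -4.18 tilt [0.05 0.02] F [-1.   0.1  8. ] M [-0.09  0.33  0.  ] w -0.0 g 4.2
```

```bash

python3 -m jog '[{"dx":0,"dy":0,"dz":0.0005,"ax":0,"ay":0,"az":0,"fingers":1},{"dx":0,"dy":0,"dz":0.0005,"ax":0,"ay":0,"az":0,"fingers":1},{"dx":0,"dy":0,"dz":0.0005,"ax":0,"ay":0,"az":0,"fingers":1},{"dx":0,"dy":0,"dz":0.0005,"ax":0,"ay":0,"az":0,"fingers":1},{"dx":0,"dy":0,"dz":0,"ax":0,"ay":0,"az":0,"fingers":1}]'
python3 -c "
from h import *
info()"
```

```text
clock: 16.9
position: [0.6123, 0.1664, 0.0386]
eef_rot: [-3.139, 0.115, -0.002]
contact_force: [-5.2, -0.7, 20.2]
grip_width: 0.001
grip_force: 10.1
t 16.9 p [612.3 166.4  38.6] yaw -4.19 tilt [0.07 0.04] F [-5.2 -0.7 20.2] M [-0.2   1.12 -0.04] w 0.0 g 10.1
```

```bash

python3 -m jog '[{"dx":0,"dy":0,"dz":0,"ax":0,"ay":0,"az":0,"fingers":1},{"dx":0,"dy":0,"dz":0,"ax":0,"ay":0,"az":0,"fingers":1},{"dx":0,"dy":0,"dz":-0.002,"ax":0,"ay":0,"az":0,"fingers":1},{"dx":0,"dy":0,"dz":-0.02,"ax":0,"ay":0,"az":0,"fingers":1},{"dx":0,"dy":0,"dz":-0.03,"ax":0,"ay":0,"az":0,"fingers":0}]'
python3 -m jog '[{"dx":-0.02,"dy":0,"dz":0,"ax":0,"ay":0,"az":0,"fingers":-0.2},{"dx":-0.02,"dy":0,"dz":0,"ax":0,"ay":0,"az":0,"fingers":-0.2},{"dx":-0.0174,"dy":0,"dz":0,"ax":0,"ay":0,"az":0,"fingers":-0.2},{"dx":0,"dy":0,"dz":0,"ax":0,"ay":0,"az":0,"fingers":-0.2},{"dx":0,"dy":0,"dz":0,"ax":0,"ay":0,"az":0,"fingers":-0.2}]'
python3 - <<'E'
from look import *
q=W[(zz>35)&(zz<48)&(L[:,0]>40)&(L[:,0]<80)&(abs(L[:,1])<15)];print('btn',len(q),(q.min(0)+q.max(0))/2,np.median(q,0))
def edge(n,z0,z1):
    q=L[(zz>z0)&(zz<z1)&(L[:,1]<-18)&(L[:,1]>-75)&(L[:,0]>50)&(L[:,0]<120)]
    pts=np.array([[q[abs(q[:,1]-y)<1.2][:,0].min(),y] for y in np.arange(-64,-26,2.)],np.float32)
    l=cv2.fitLine(pts,cv2.DIST_HUBER,0,.1,.01).ravel();print(n,np.degrees(np.arctan2(l[1],l[0])),l[2:])
edge('inner',14,18);edge('leaf',26.5,30)
q=L[(zz>66)&(zz<74)&(abs(L[:,0])<30)&(abs(L[:,1])<14)][:,:2].astype(np.float32);print('grip',len(q),cv2.minAreaRect(q))
delta(.5552,.1709,.035,-4.18)
E
```

```text
clock: 17.4
position: [0.6101, 0.1657, 0.0865]
eef_rot: [3.138, -0.114, -0.007]
contact_force: [0.6, 0.1, -0.5]
grip_width: 0.158
grip_force: 0.0
clock: 17.9
position: [0.5552, 0.1705, 0.0879]
eef_rot: [-3.139, 0.114, -0.001]
contact_force: [0.6, -0.8, 0.9]
grip_width: 0.602
grip_force: 0.0
t 17.9 p [555.2 170.5  87.9] yaw -4.17 tilt [0.05 0.  ] F [ 0.6 -0.8  0.9] M [ 0.04 -0.03  0.02] w 0.6 g 0.0
btn 740 [0.61207371 0.16645612 0.03849161] [0.61232271 0.16644595 0.03905182]
inner -65.401306 [ 73.52109 -47.     ]
leaf -65.45978 [ 91.96679 -48.6    ]
grip 2022 ((-3.364521026611328, 0.3427414894104004), (16.018999099731445, 40.5290412902832), 89.69609832763672)
d mm [-0.7 -0.5 52.9] a deg [-0.01 -0.08 -0.01]
```

```bash

python3 -m jog '[{"dx":-0.0007,"dy":-0.0005,"dz":0.02,"ax":0,"ay":0,"az":0,"fingers":-0.2},{"dx":0,"dy":0,"dz":0.02,"ax":0,"ay":0,"az":0,"fingers":-0.2},{"dx":0,"dy":0,"dz":0.01,"ax":0,"ay":0,"az":0,"fingers":-0.2},{"dx":0,"dy":0,"dz":0.0025,"ax":0,"ay":0,"az":0,"fingers":0.3},{"dx":0,"dy":0,"dz":0,"ax":0,"ay":0,"az":0,"fingers":0.5}]' 80
python3 -m jog '[{"dx":0,"dy":0,"dz":0,"ax":0,"ay":0,"az":0,"fingers":1},{"dx":0,"dy":0,"dz":0,"ax":0,"ay":0,"az":0,"fingers":1},{"dx":0,"dy":0,"dz":0,"ax":0,"ay":0,"az":0,"fingers":1},{"dx":0,"dy":0,"dz":0,"ax":0,"ay":0,"az":0,"fingers":1},{"dx":0,"dy":0,"dz":0,"ax":0,"ay":0,"az":0,"fingers":1}]' 80
python3 -c "
from h import *
info()"
```

```text
clock: 18.45
position: [0.5544, 0.1707, 0.0352]
eef_rot: [3.139, -0.115, 0.0]
contact_force: [0.3, -0.5, 0.2]
grip_width: 0.271
grip_force: 0.0
clock: 18.95
position: [0.5544, 0.1709, 0.0359]
eef_rot: [-3.139, 0.115, -0.001]
contact_force: [0.5, -0.6, 2.0]
grip_width: 0.171
grip_force: 78.4
t 18.95 p [554.4 170.9  35.9] yaw -4.19 tilt [0.05 0.01] F [ 0.5 -0.6  2. ] M [-0.13  0.02 -0.03] w 0.17 g 78.4
```

```bash

python3 -m jog '[{"dx":-0.004,"dy":0,"dz":0,"ax":0,"ay":0,"az":0,"fingers":1},{"dx":-0.005,"dy":0.0005,"dz":0,"ax":0,"ay":0,"az":0,"fingers":1},{"dx":-0.006,"dy":0,"dz":-0.005,"ax":0,"ay":0,"az":0,"fingers":1},{"dx":0,"dy":0,"dz":-0.015,"ax":0,"ay":0,"az":0,"fingers":1},{"dx":0,"dy":0,"dz":-0.018,"ax":0,"ay":0,"az":0,"fingers":1}]'
python3 -m jog '[{"dx":-0.002,"dy":0.01,"dz":0,"ax":0,"ay":0,"az":0,"fingers":1},{"dx":-0.004,"dy":0.02,"dz":0,"ax":0,"ay":0,"az":0,"fingers":1},{"dx":-0.006,"dy":0.03,"dz":0,"ax":0,"ay":0,"az":0,"fingers":1},{"dx":-0.007,"dy":0.035,"dz":0,"ax":0,"ay":0,"az":0,"fingers":1},{"dx":-0.007,"dy":0.035,"dz":0,"ax":0,"ay":0,"az":0,"fingers":1}]'
python3 -m jog '[{"dx":-0.007,"dy":0.035,"dz":0,"ax":0,"ay":0,"az":0,"fingers":1},{"dx":-0.007,"dy":0.035,"dz":0,"ax":0,"ay":0,"az":0,"fingers":1},{"dx":-0.007,"dy":0.035,"dz":0,"ax":0,"ay":0,"az":0,"fingers":1},{"dx":-0.007,"dy":0.035,"dz":0,"ax":0,"ay":0,"az":0,"fingers":1},{"dx":-0.007,"dy":0.035,"dz":0,"ax":0,"ay":0,"az":0,"fingers":1}]'
python3 -m jog '[{"dx":-0.004,"dy":0.03,"dz":0,"ax":0,"ay":0,"az":0,"fingers":1},{"dx":-0.002,"dy":0.02,"dz":0,"ax":0,"ay":0,"az":0,"fingers":1},{"dx":-0.001,"dy":0.015,"dz":0,"ax":0,"ay":0,"az":0,"fingers":1},{"dx":0,"dy":0.007,"dz":0,"ax":0,"ay":0,"az":0,"fingers":1},{"dx":0,"dy":0,"dz":0,"ax":0,"ay":0,"az":0,"fingers":1}]'
python3 - <<'E'
from look import *
T0=T
f('fence',40,100,6,30,26.7,30)
q=L[(zz>26.7)&(zz<30)&(L[:,0]>45)&(L[:,0]<110)&(L[:,1]<35)&(L[:,1]>5)]
pts=np.array([[x,q[abs(q[:,0]-x)<1.2][:,1].min()] for x in np.arange(60,100,2.)],np.float32)
l=cv2.fitLine(pts,cv2.DIST_HUBER,0,.1,.01).ravel();print('fence inner',np.degrees(np.arctan(l[1]/l[0])),'y at 58',l[3]+l[1]/l[0]*(58-l[2]))
q=L[(zz>26.7)&(zz<33)&(L[:,0]>100)&(L[:,0]<150)&(L[:,1]<5)&(L[:,1]>-15)];print('nose x',len(q),np.percentile(q[:,0],[0,2,98,100]) if len(q) else '')
f('arm',70,150,-100,-35,18,23)
b=L[(zz>70)&(zz<90)&(L[:,0]>40)&(L[:,0]<80)&(abs(L[:,1])<15)];print('btn',len(b),(b.min(0)+b.max(0))/2 if len(b) else '')
cv2.imwrite('pics/w5.png',im);delta(.4437,-.1998,.037,-4.2)
E
```

```text
clock: 19.45
position: [0.537, 0.1714, 0.0735]
eef_rot: [3.138, -0.114, -0.006]
contact_force: [1.2, 0.7, -4.4]
grip_width: 0.179
grip_force: 78.0
clock: 19.95
position: [0.502, 0.042, 0.0732]
eef_rot: [3.139, -0.114, -0.002]
contact_force: [0.4, -0.2, -3.9]
grip_width: 0.173
grip_force: 78.3
clock: 20.45
position: [0.4541, -0.13, 0.0733]
eef_rot: [3.139, -0.115, -0.002]
contact_force: [1.3, -0.2, -4.3]
grip_width: 0.177
grip_force: 78.3
clock: 20.95
position: [0.4428, -0.2006, 0.0733]
eef_rot: [3.139, -0.118, -0.001]
contact_force: [0.1, -0.3, -4.1]
grip_width: 0.174
grip_force: 78.4
t 20.95 p [ 442.8 -200.6   73.3] yaw -4.31 tilt [-0.03 -0.02] F [ 0.1 -0.3 -4.1] M [ 0.09  0.11 -0.04] w 0.17 g 78.4
fence 1235 ang 0.22 pt [71.3 17.1] [-3.  3.]
fence inner -0.25732756 y at 58 14.256945
nose x 0 
arm 1649 ang 82.91 pt [123.5 -67.6] [-3.5  3. ]
btn 1358 [57.30938112 -1.52812175 -1.04089691]
d mm [ 0.6  0.4 36.3] a deg [-0.02  0.03 -0.01]
```

View pics/w5.png

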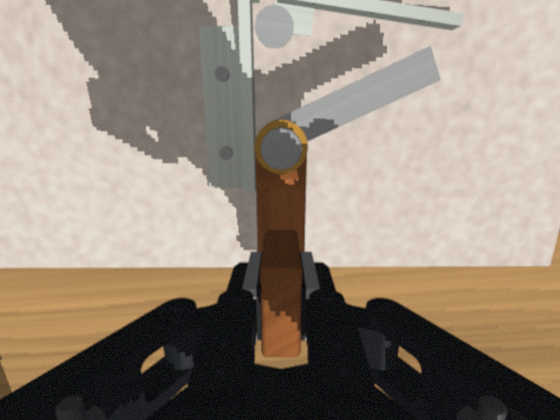

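The bevel sits beside the bracket, with the fence at x≈247 on its left, the blade tip at (437,65), and the arm at (460,20) ahead of it. I lower it now.

```bash

python3 -m jog '[{"dx":0,"dy":0,"dz":0.012,"ax":0,"ay":0,"az":-0.1,"fingers":1},{"dx":0,"dy":0,"dz":0.012,"ax":0,"ay":0,"az":0,"fingers":1},{"dx":0,"dy":0,"dz":0.009,"ax":0,"ay":0,"az":0,"fingers":1},{"dx":0,"dy":0,"dz":0.0035,"ax":0,"ay":0,"az":0,"fingers":1},{"dx":0,"dy":0,"dz":0.0008,"ax":0,"ay":0,"az":0,"fingers":1}]'
python3 -c "
from h import *
info()"
```

```text
clock: 21.5
position: [0.4428, -0.1984, 0.0358]
eef_rot: [-3.139, 0.11, 0.004]
contact_force: [-3.9, 3.1, 9.4]
grip_width: 0.174
grip_force: 80.2
t 21.5 p [ 442.8 -198.4   35.8] yaw -4.01 tilt [-0.13  0.07] F [-3.9  3.1  9.4] M [0.45 0.47 0.12] w 0.17 g 80.2
```

```bash

python3 -m jog '[{"dx":0,"dy":0.0,"dz":-0.001,"ax":0,"ay":0,"az":0,"fingers":1},{"dx":0.002,"dy":0,"dz":0,"ax":0,"ay":0,"az":0,"fingers":1},{"dx":0.003,"dy":0,"dz":0,"ax":0,"ay":0,"az":0,"fingers":1},{"dx":0.003,"dy":0,"dz":0,"ax":0,"ay":0,"az":0,"fingers":1},{"dx":0,"dy":0,"dz":0,"ax":0,"ay":0,"az":0,"fingers":1}]'
python3 -c "
from h import *
info();delta(.5037,-.2012,.036,-4.2)"
```

```text
clock: 22.0
position: [0.4526, -0.2002, 0.0371]
eef_rot: [3.139, -0.111, 0.002]
contact_force: [0.0, -1.3, -4.2]
grip_width: 0.174
grip_force: 78.4
t 22.0 p [ 452.6 -200.2   37.1] yaw -4.06 tilt [ 0.07 -0.02] F [ 0.  -1.3 -4.2] M [ 0.08  0.12 -0.01] w 0.17 g 78.4
d mm [51.  -2.6  1.2] a deg [ 0.01 -0.07  0.14]
```

```bash

python3 -m jog '[{"dx":0.003,"dy":-0.0003,"dz":0.0008,"ax":0,"ay":0,"az":0.1,"fingers":1},{"dx":0.0035,"dy":-0.0003,"dz":0,"ax":0,"ay":0,"az":0,"fingers":1},{"dx":0.0035,"dy":-0.0003,"dz":0,"ax":0,"ay":0,"az":0,"fingers":1},{"dx":0.003,"dy":-0.0003,"dz":0,"ax":0,"ay":0,"az":0,"fingers":1},{"dx":0.003,"dy":-0.0003,"dz":0,"ax":0,"ay":0,"az":0,"fingers":1}]'
python3 - <<'E'
from look import *
q=L[(zz>26.7)&(zz<30)&(L[:,0]>25)&(L[:,0]<100)&(L[:,1]<35)&(L[:,1]>9)]
pts=np.array([[x,q[abs(q[:,0]-x)<1.2][:,1].min()] for x in np.arange(60,90,2.)],np.float32)
l=cv2.fitLine(pts,cv2.DIST_HUBER,0,.1,.01).ravel();print('fence inner',np.degrees(np.arctan(l[1]/l[0])),'y at 58',l[3]+l[1]/l[0]*(58-l[2]))
q=L[(zz>26.7)&(zz<33)&(L[:,0]>85)&(L[:,0]<150)&(L[:,1]<6)&(L[:,1]>-15)];print('nose x',len(q),np.percentile(q[:,0],[0,2,98,100]) if len(q) else '')
f('arm',70,150,-100,-45,18,23)
def edge(n,z0,z1):
    q=L[(zz>z0)&(zz<z1)&(L[:,1]<-18)&(L[:,1]>-75)&(L[:,0]>50)&(L[:,0]<120)]
    pts=np.array([[q[abs(q[:,1]-y)<1.2][:,0].min(),y] for y in np.arange(-60,-26,2.)],np.float32)
    l=cv2.fitLine(pts,cv2.DIST_HUBER,0,.1,.01).ravel();print(n,np.degrees(np.arctan2(l[1],l[0])),l[2:])
edge('inner',14,18)
b=L[(zz>37)&(zz<44)&(L[:,0]>40)&(L[:,0]<80)&(abs(L[:,1])<13)];print('btn',len(b),(b.min(0)+b.max(0))/2 if len(b) else '')
E
```

```text
clock: 22.5
position: [0.4679, -0.1997, 0.0363]
eef_rot: [-3.139, 0.115, 0.0]
contact_force: [-0.4, -0.2, -4.7]
grip_width: 0.174
grip_force: 78.4
t 22.5 p [ 467.9 -199.7   36.3] yaw -4.18 tilt [-0.01  0.  ] F [-0.4 -0.2 -4.7] M [ 0.05  0.15 -0.  ] w 0.17 g 78.4
fence inner 4.0479174 y at 58 11.064089
nose x 1414 [104.60122781 104.83984847 114.55282391 115.16169282]
arm 2057 ang 85.96 pt [102.7 -72.4] [-3.3  3. ]
inner -65.42265 [ 72.21936 -44.4    ]
btn 1345 [56.7084296  -0.25250822 -2.86273234]
```

```bash

python3 -m jog '[{"dx":0.003,"dy":0,"dz":0.0003,"ax":0,"ay":0,"az":0,"fingers":1},{"dx":0.003,"dy":0,"dz":0,"ax":0,"ay":0,"az":0,"fingers":1},{"dx":0.003,"dy":0,"dz":0,"ax":0,"ay":0,"az":0,"fingers":1},{"dx":0.003,"dy":0,"dz":0,"ax":0,"ay":0,"az":0,"fingers":1},{"dx":0.003,"dy":0,"dz":0,"ax":0,"ay":0,"az":0,"fingers":1}]'
python3 -m jog '[{"dx":0.003,"dy":0,"dz":0,"ax":0,"ay":0,"az":0,"fingers":1},{"dx":0.003,"dy":0,"dz":0,"ax":0,"ay":0,"az":0,"fingers":1},{"dx":0.002,"dy":-0.0002,"dz":0,"ax":0,"ay":0,"az":0,"fingers":1},{"dx":0.002,"dy":-0.0002,"dz":0,"ax":0,"ay":0,"az":0,"fingers":1},{"dx":0.002,"dy":0,"dz":0,"ax":0,"ay":0,"az":0,"fingers":1}]'
python3 -c "
from h import *
info();delta(.5032,-.2012,.036,-4.2)"
```

```text
clock: 23.05
position: [0.4829, -0.2008, 0.036]
eef_rot: [3.139, -0.115, 0.0]
contact_force: [-0.3, -0.0, -3.7]
grip_width: 0.176
grip_force: 78.6
clock: 23.55
position: [0.4947, -0.2012, 0.036]
eef_rot: [-3.139, 0.115, 0.0]
contact_force: [-0.5, 1.0, -3.6]
grip_width: 0.178
grip_force: 78.6
t 23.55 p [ 494.7 -201.2   36. ] yaw -4.18 tilt [-0.01  0.  ] F [-0.5  1.  -3.6] M [ 0.01  0.28 -0.01] w 0.18 g 78.6
d mm [ 8.5 -0.7  0. ] a deg [-0.    0.01  0.02]
```

```bash

python3 -m jog '[{"dx":0.002,"dy":-0.0002,"dz":0,"ax":0,"ay":0,"az":0,"fingers":1},{"dx":0.002,"dy":-0.0002,"dz":0,"ax":0,"ay":0,"az":0,"fingers":1},{"dx":0.0015,"dy":-0.0002,"dz":0,"ax":0,"ay":0,"az":0,"fingers":1},{"dx":0.001,"dy":0,"dz":0,"ax":0,"ay":0,"az":0,"fingers":1},{"dx":0,"dy":0,"dz":0,"ax":0,"ay":0,"az":0,"fingers":1}]'
python3 -m jog '[{"dx":0.0005,"dy":0,"dz":0,"ax":0,"ay":0,"az":0,"fingers":1},{"dx":0.0005,"dy":0,"dz":0,"ax":0,"ay":0,"az":0,"fingers":1},{"dx":0.0005,"dy":0,"dz":0,"ax":0,"ay":0,"az":0,"fingers":1},{"dx":0,"dy":0,"dz":0,"ax":0,"ay":0,"az":0,"fingers":1},{"dx":0,"dy":0,"dz":0,"ax":0,"ay":0,"az":0,"fingers":1}]'
python3 -c "
from h import *
info();delta(.5032,-.2012,.036,-4.2)"
```

```text
clock: 24.05
position: [0.5013, -0.2014, 0.036]
eef_rot: [3.139, -0.115, 0.0]
contact_force: [-1.6, -1.1, -3.4]
grip_width: 0.173
grip_force: 78.6
clock: 24.55
position: [0.5026, -0.2015, 0.036]
eef_rot: [3.139, -0.115, 0.0]
contact_force: [-0.9, -1.6, -4.0]
grip_width: 0.175
grip_force: 78.6
t 24.55 p [ 502.6 -201.5   36. ] yaw -4.19 tilt [ 0.   -0.01] F [-0.9 -1.6 -4. ] M [-0.41  0.43 -0.01] w 0.17 g 78.6
d mm [ 0.5 -0.3  0. ] a deg [ 0.01 -0.    0.01]
```

```bash

python3 -m jog '[{"dx":0.0005,"dy":0,"dz":0,"ax":0,"ay":0,"az":0,"fingers":1},{"dx":0.0005,"dy":0,"dz":0,"ax":0,"ay":0,"az":0,"fingers":1},{"dx":0.0005,"dy":0,"dz":0,"ax":0,"ay":0,"az":0,"fingers":1},{"dx":0,"dy":0,"dz":0,"ax":0,"ay":0,"az":0,"fingers":1},{"dx":0,"dy":0,"dz":0,"ax":0,"ay":0,"az":0,"fingers":1}]'
python3 - <<'E'
from look import *
q=L[(zz>26.7)&(zz<33)&(L[:,0]>65)&(L[:,0]<95)&(L[:,1]<6)&(L[:,1]>-15)];print('nose x',len(q),np.percentile(q[:,0],[0,2,98,100]) if len(q) else '')
f('arm',60,140,-100,-45,18,23)
cv2.imwrite('pics/w6.png',im)
b=L[(zz>37)&(zz<44)&(L[:,0]>40)&(L[:,0]<80)&(abs(L[:,1])<13)];print('btn',len(b),(b.min(0)+b.max(0))/2 if len(b) else '')
E
```

```text
clock: 25.05
position: [0.5042, -0.2016, 0.036]
eef_rot: [3.139, -0.115, 0.0]
contact_force: [-2.4, -2.2, -3.3]
grip_width: 0.176
grip_force: 78.7
t 25.05 p [ 504.2 -201.6   36. ] yaw -4.18 tilt [ 0.01 -0.01] F [-2.4 -2.2 -3.3] M [-0.64  0.52  0.  ] w 0.18 g 78.7
nose x 1588 [65.20494619 65.70378085 81.52378412 81.92956439]
arm 1500 ang -65.98 pt [103.2 -65.7] [-2.9  2.9]
btn 1348 [57.59097292 -0.15445785 -3.03816154]
```

View pics/w6.png

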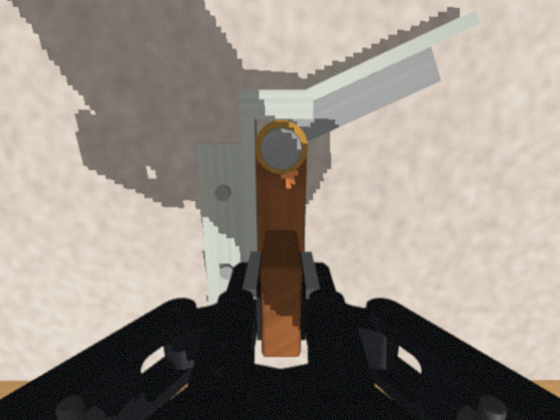

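The picture shows the round end at (281,147) nearly at the nose (290,110). The arm has opened and lies along the blade from (315,95) to (475,18). I now push home.

```bash

python3 -m jog '[{"dx":0.0006,"dy":0,"dz":0,"ax":0,"ay":0,"az":0,"fingers":1},{"dx":0.0005,"dy":0,"dz":0,"ax":0,"ay":0,"az":0,"fingers":1},{"dx":0,"dy":0,"dz":0,"ax":0,"ay":0,"az":0,"fingers":1},{"dx":0,"dy":0,"dz":0,"ax":0,"ay":0,"az":0,"fingers":1},{"dx":0,"dy":0,"dz":0,"ax":0,"ay":0,"az":0,"fingers":1}]'
python3 -c "
from h import *
info()"
```

```text
clock: 25.6
position: [0.5046, -0.2016, 0.036]
eef_rot: [3.139, -0.115, -0.002]
contact_force: [-3.9, -1.8, -1.2]
grip_width: 0.172
grip_force: 78.9
t 25.6 p [ 504.6 -201.6   36. ] yaw -4.19 tilt [-0.06 -0.  ] F [-3.9 -1.8 -1.2] M [-0.67  0.86  0.12] w 0.17 g 78.9
```

```bash

python3 -m jog '[{"dx":0.0005,"dy":0,"dz":0,"ax":0,"ay":0,"az":0,"fingers":1},{"dx":0.0005,"dy":0,"dz":0,"ax":0,"ay":0,"az":0,"fingers":1},{"dx":0.0004,"dy":0,"dz":0,"ax":0,"ay":0,"az":0,"fingers":1},{"dx":0,"dy":0,"dz":0,"ax":0,"ay":0,"az":0,"fingers":1},{"dx":0,"dy":0,"dz":0,"ax":0,"ay":0,"az":0,"fingers":1}]'
python3 -c "
from h import *
info()"
```

```text
clock: 26.1
position: [0.5046, -0.2016, 0.036]
eef_rot: [-3.139, 0.115, 0.006]
contact_force: [-7.2, -2.0, 1.6]
grip_width: 0.174
grip_force: 79.3
t 26.1 p [ 504.6 -201.6   36. ] yaw -4.2 tilt [-0.21  0.02] F [-7.2 -2.   1.6] M [-0.55  1.26  0.12] w 0.17 g 79.3
```

```bash

python3 -m jog '[{"dx":0.0004,"dy":0,"dz":0,"ax":0,"ay":0,"az":0,"fingers":1},{"dx":0.0004,"dy":0,"dz":0,"ax":0,"ay":0,"az":0,"fingers":1},{"dx":0,"dy":0,"dz":0,"ax":0,"ay":0,"az":0,"fingers":1},{"dx":0,"dy":0,"dz":0,"ax":0,"ay":0,"az":0,"fingers":1},{"dx":0,"dy":0,"dz":0,"ax":0,"ay":0,"az":0,"fingers":1}]'
python3 -m jog '[{"dx":0,"dy":0,"dz":0,"ax":0,"ay":0,"az":0,"fingers":1},{"dx":0,"dy":0,"dz":0,"ax":0,"ay":0,"az":0,"fingers":1},{"dx":0,"dy":0,"dz":0,"ax":0,"ay":0,"az":0,"fingers":1},{"dx":0,"dy":0,"dz":0,"ax":0,"ay":0,"az":0,"fingers":1},{"dx":0,"dy":0,"dz":0,"ax":0,"ay":0,"az":0,"fingers":1}]'
python3 - <<'E'
from look import *
f('arm',60,140,-100,-20,17.5,23)
def edge(n,z0,z1):
    q=L[(zz>z0)&(zz<z1)&(L[:,1]<-18)&(L[:,1]>-75)&(L[:,0]>50)&(L[:,0]<120)]
    pts=np.array([[q[abs(q[:,1]-y)<1.2][:,0].min(),y] for y in np.arange(-64,-26,2.)],np.float32)
    l=cv2.fitLine(pts,cv2.DIST_HUBER,0,.1,.01).ravel();print(n,np.degrees(np.arctan2(l[1],l[0])),l[2:])
edge('inner',13.5,17);edge('armedge',18.5,23)
E
```

```text
clock: 26.6
position: [0.5046, -0.2016, 0.0361]
eef_rot: [-3.139, 0.115, 0.008]
contact_force: [-7.9, -2.8, 3.4]
grip_width: 0.176
grip_force: 79.6
clock: 27.1
position: [0.5046, -0.2016, 0.036]
eef_rot: [-3.139, 0.115, 0.008]
contact_force: [-7.7, -2.4, 4.4]
grip_width: 0.175
grip_force: 79.6
t 27.1 p [ 504.6 -201.6   36. ] yaw -4.21 tilt [-0.29  0.04] F [-7.7 -2.4  4.4] M [-0.59  1.48  0.1 ] w 0.18 g 79.6
arm 2380 ang -65.92 pt [ 98.  -53.6] [-3.  3.]
inner -65.66046 [ 75.458855 -49.6     ]
armedge -66.60798 [ 91.62604 -47.     ]
```

```bash

python3 -m jog '[{"dx":0.0004,"dy":0,"dz":-0.0001,"ax":0,"ay":0,"az":0,"fingers":1},{"dx":0.0004,"dy":0,"dz":0,"ax":0,"ay":0,"az":0,"fingers":1},{"dx":0,"dy":0,"dz":0,"ax":0,"ay":0,"az":0,"fingers":1},{"dx":0,"dy":0,"dz":0,"ax":0,"ay":0,"az":0,"fingers":1},{"dx":0,"dy":0,"dz":0,"ax":0,"ay":0,"az":0,"fingers":1}]'
python3 -m jog '[{"dx":0,"dy":0,"dz":0,"ax":0,"ay":0,"az":0,"fingers":1},{"dx":0,"dy":0,"dz":0,"ax":0,"ay":0,"az":0,"fingers":1},{"dx":0,"dy":0,"dz":0,"ax":0,"ay":0,"az":0,"fingers":1},{"dx":0,"dy":0,"dz":0,"ax":0,"ay":0,"az":0,"fingers":1},{"dx":0,"dy":0,"dz":0,"ax":0,"ay":0,"az":0,"fingers":1}]'
python3 -c "
from h import *
info()"
```

```text
clock: 27.65
position: [0.5046, -0.2016, 0.0361]
eef_rot: [-3.139, 0.115, 0.01]
contact_force: [-10.1, -1.4, 5.5]
grip_width: 0.173
grip_force: 79.7
clock: 28.15
position: [0.5046, -0.2016, 0.0361]
eef_rot: [-3.139, 0.116, 0.01]
contact_force: [-10.4, -2.5, 3.8]
grip_width: 0.177
grip_force: 79.7
t 28.15 p [ 504.6 -201.6   36.1] yaw -4.22 tilt [-0.37  0.05] F [-10.4  -2.5   3.8] M [-0.59  1.73  0.13] w 0.18 g 79.7
```

Held at 8 to 10 N for over a second. Now I relax, release, rise and check.

```bash

python3 -m jog '[{"dx":-0.001,"dy":0,"dz":0,"ax":0,"ay":0,"az":0,"fingers":1},{"dx":-0.001,"dy":0,"dz":0,"ax":0,"ay":0,"az":0,"fingers":1},{"dx":0,"dy":0,"dz":0,"ax":0,"ay":0,"az":0,"fingers":1},{"dx":0,"dy":0,"dz":0,"ax":0,"ay":0,"az":0,"fingers":0.4},{"dx":0,"dy":0,"dz":0,"ax":0,"ay":0,"az":0,"fingers":0.2}]'
python3 -m jog '[{"dx":0,"dy":0,"dz":0,"ax":0,"ay":0,"az":0,"fingers":0},{"dx":0,"dy":0,"dz":0,"ax":0,"ay":0,"az":0,"fingers":0},{"dx":0,"dy":0,"dz":-0.01,"ax":0,"ay":0,"az":0,"fingers":0},{"dx":0,"dy":0,"dz":-0.02,"ax":0,"ay":0,"az":0,"fingers":0},{"dx":0,"dy":0,"dz":-0.03,"ax":0,"ay":0,"az":0,"fingers":0}]'
python3 -m jog '[{"dx":0,"dy":0,"dz":-0.02,"ax":0,"ay":0,"az":0,"fingers":0},{"dx":0,"dy":0,"dz":-0.01,"ax":0,"ay":0,"az":0,"fingers":0},{"dx":0,"dy":0,"dz":0,"ax":0,"ay":0,"az":0,"fingers":0},{"dx":0,"dy":0,"dz":0,"ax":0,"ay":0,"az":0,"fingers":0},{"dx":0,"dy":0,"dz":0,"ax":0,"ay":0,"az":0,"fingers":0}]'
python3 - <<'E'
from look import *
f('arm',60,140,-100,-20,17.5,23)
q=L[(zz>26.7)&(zz<33)&(L[:,0]>45)&(L[:,0]<95)&(L[:,1]<4)&(L[:,1]>-15)];print('nose x',np.percentile(q[:,0],[0,2,98,100]))
b=L[(zz>36)&(zz<44)&(L[:,0]>30)&(L[:,0]<80)&(abs(L[:,1])<13)];print('btn',len(b),(b.min(0)+b.max(0))/2 ,np.median(zz[(zz>36)&(zz<48)&(L[:,0]>30)&(L[:,0]<80)&(abs(L[:,1])<13)]))
q=L[(zz>66)&(zz<74)&(abs(L[:,0])<40)&(abs(L[:,1])<14)][:,:2].astype(np.float32);print('grip',len(q),cv2.minAreaRect(q))
cv2.imwrite('pics/w7.png',im)
E
```

```text
clock: 28.65
position: [0.5083, -0.2007, 0.0366]
eef_rot: [-3.139, 0.113, -0.006]
contact_force: [0.4, 0.2, 0.7]
grip_width: 0.399
grip_force: 0.0
clock: 29.15
position: [0.5054, -0.201, 0.0962]
eef_rot: [-3.139, 0.114, 0.004]
contact_force: [0.3, 0.4, 0.3]
grip_width: 0.5
grip_force: 0.0
clock: 29.65
position: [0.5055, -0.2012, 0.1251]
eef_rot: [-3.139, 0.114, 0.003]
contact_force: [-0.4, 1.1, -0.0]
grip_width: 0.5
grip_force: 0.0
t 29.65 p [ 505.5 -201.2  125.1] yaw -4.17 tilt [-0.11  0.04] F [-0.4  1.1 -0. ] M [0.06 0.01 0.02] w 0.5 g 0.0
arm 926 ang -65.66 pt [ 97.1 -53.2] [-3.4  3. ]
nose x [45.17839777 45.89451326 80.83974752 80.90440051]
btn 525 [56.93625344 -0.84364598 86.25303358] 38.970769966177734
grip 1417 ((-2.6496734619140625, -0.4643869400024414), (39.60590362548828, 15.676459312438965), 0.5094223618507385)
```

View pics/w7.png

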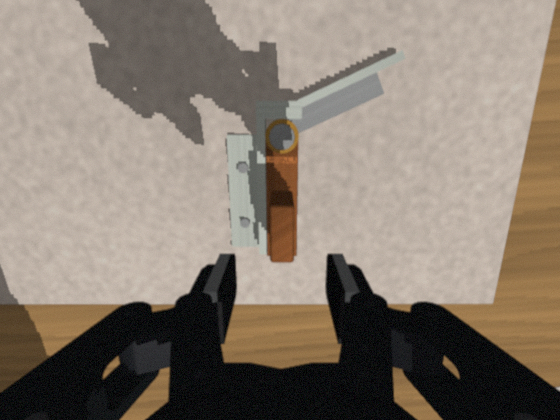

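The bevel lies in the bracket: round end (282,136) against the nose, stock along the fence, and the arm and blade together out to (400,57). The button is still down, and the arm's angle matches the hinge within about 0.2°.

```bash
python3 -c "
from h import *
print(manip.sign_off())"
```

```text
the job is handed in; nothing more can be done
None
```

The job is handed in: the bevel is locked and seated in the bracket, and the camera puts the arm within about 0.2° of the hinge's angle; sign-off returned no pass or fail result.

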